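# Put the game corner away: remotes in the pull-out tray, headsets on the stand

## Task

Put the game corner on the media cabinet away. Lay every remote that is out flat on the floor of the pull-out tray and slide the loaded tray fully home into the bay of the wooden riser; hang every headset that is out on the bar of the headset stand, inside its end stops, so that it hangs straight although one ear cup is heavier, and let go slowly so that it does not swing. Do not tip a headset over, and leave the other things on the cabinet where they are.

Things in the scene. Friction and masses are not known exactly. Their poses are not given: they have to be found in the camera images.
- headset_a: black headset standing on its two ear cups, an upside-down U 191 mm high, 163 mm along y, 62 mm along x; 0.22-0.37 kg; may be absent. Origin: underside, midway between the cups; z up, arch in the y-z plane. The cup at +y (34 mm thick, with a thin microphone boom folded up) is heavier than that at -y (28 mm thick). Cups are 86 mm high, their inner faces 101 mm apart
- headset_a_balance (a point): point on top of headset_a's padded headband straight above its centre of mass: 26 mm from the middle towards the heavy cup, 191 mm above the origin. The headband there is straight: 92 mm long (y), 32 mm wide (x), 16 mm thick (underside at z = 175 mm). The centre of mass is 113 mm below that underside. Hung elsewhere it hangs crooked; held here loosely (6 N) it turns plumb in the fingers
- headset_b: black headset standing on its two ear cups, an upside-down U 191 mm high, 163 mm along y, 62 mm along x; 0.22-0.37 kg; may be absent. Origin: underside, midway between the cups; z up, arch in the y-z plane. The cup at +y (34 mm thick, with a thin microphone boom folded up) is heavier than that at -y (28 mm thick). Cups are 86 mm high, their inner faces 101 mm apart
- headset_b_balance (a point): point on top of headset_b's padded headband straight above its centre of mass: 26 mm from the middle towards the heavy cup, 191 mm above the origin. The headband there is straight: 92 mm long (y), 32 mm wide (x), 16 mm thick (underside at z = 175 mm). The centre of mass is 113 mm below that underside. Hung elsewhere it hangs crooked; held here loosely (6 N) it turns plumb in the fingers
- stand: T-shaped steel headset stand, fixed. Origin: under its base plate (110 x 190 x 10 mm), on the table. A post of 18 mm diameter at the origin carries a level round bar of 16 mm diameter along the stand's y axis, top of the bar at z = 245 mm, free to y = 112 mm each way; then an end-stop disc of 36 mm diameter, 6 mm thick, rising 10 mm above the bar's top. Nothing is higher than the discs
- bar_outer (a point): top of the bar (z = 245 mm) halfway along the arm on the stand's -y side, 60 mm from the post; axes as the stand's. Each arm has room for one headset, whose arch straddles the bar and can come on over the end stop. Fingers holding the band across its width are then right above the bar: hold only the upper 12 mm of the band
- bar_inner (a point): the same point of the arm on the stand's +y side (towards the riser)
- riser: low wooden media riser, fixed, 200 mm deep (x), 282 mm wide (y), 70 mm high. Origin: on the table, in the middle of its front face, which looks to its -x. A bay opens in the front at table level: 246 mm wide, 52 mm high, 194 mm deep. Remotes may lie on its top (z = 70 mm)
- tray: wooden pull-out tray (0.5-0.8 kg) that slides on the table top. Box 140 (x) by 230 mm (y), walls 5 mm thick, 32 mm high, inner floor at z = 5 mm. Origin: centre of the box's underside; x points to the end that enters the bay. Its front panel (x = -82 to -70 mm, 262 mm wide, 51 mm high) stops against the riser's front: home is tray origin 70 mm to +x of the riser's origin, x axes parallel
- tray_knob (a point): centre of the steel knob on the tray's front panel: a cylinder of 30 mm diameter, 22 mm long, axis along the tray's x, 101 mm to -x of the tray's origin and 29 mm above its underside; can be held across y from above
- remote_slim: black remote control 116 x 36 x 18 mm, three rows of keys, at first on the riser, 0.1 kg. Origin: centre of its underside; long axis x; z up. May be absent
- remote_wide: black remote control 118 x 42 x 22 mm, five rows of keys, at first on the riser, 0.1 kg. Origin: centre of its underside; long axis x; z up. May be absent
- remote_short: black remote control 112 x 38 x 20 mm, two rows of keys, at first on the table to the left of the tray, 0.1 kg. Origin: centre of its underside; long axis x; z up. May be absent
- screwdriver: bystander: screwdriver 170 mm long lying at the back. Origin: underside
- jar: bystander: small glass jar, 56 mm diameter, 75 mm high, at the right. Origin: underside
- pliers: bystander: pliers, 170 mm long, lying behind the stand. Origin: underside near the joint
- photo_frame: bystander: framed photo 130 x 170 x 15 mm lying face up at the front left. Origin: underside
Mind the look-alikes: they are no part of the job. What is shaped like the remote_short but purple or turquoise is not meant.

How it is judged:
By the outcome, as a careful person would: the job done as asked, in the order asked, and still so for the second after the job is handed in, with the robot touching nothing.
Of remote_slim, remote_wide, remote_short only 2 to 3 are there at a start; the rules pass over those that are not, and their reading is None.
Of headset_a, headset_b only 1 to 2 are there at a start; the rules pass over those that are not, and their reading is None.
At some moment in a run one of tray, remote_short may be knocked a few centimetres aside while the robot is not near it.
It also fails if it takes over 210 s, if anything falls off the work surface, if the arm or the gripper's body presses on something with over 40 N, if the wrist force passes 120 N, or if a joint passes its speed limit or range.

## Robot

A 6-joint arm with a two-finger parallel gripper is mounted at the origin on the work surface. World frame = base frame: x ahead of the robot, y to its left, z up, the work surface at z = 0. Lengths are in m, angles in rad, forces in N, time in s.
With the tool pointing down it reaches from about 0.225 to 0.875 m from the base axis. Payload 3.4 kg.
Tool frame: the origin (TCP) lies at the very end of the fingers, on their centre line; the grasp point (between the pads) lies 19 mm behind it (grasp_offset is the distance from the TCP to the grasp point, in m); y points along the fingers, z is the direction in which the jaws open and shut, and the axes are right-handed (so a half turn about y gives the same grasp; the last joint's range is limited). The gripper opens to 85 mm and grips with 20 to 120 N. Pads are 22 mm wide; open, the fingers measure 114 mm over their backs; the gripper's body (76 mm by 85 mm) begins 54 mm behind the grasp point. The pads swing forward as they close: fully open they stand 13 mm farther back than shut.
Start: joints at [-1.379, 0.276, 1.505, -0, 1.361, -0.121], TCP at [0.177, -0.547, 0.231] pointing down, gripper open.
Joint ranges: [-2.89, 2.89], [-0.75, 2.08], [0.22, 2.7], [-1.18, 4.32], [0.11, 2.71], [-2.7, 2.7]. Speed limits (rad/s): [2.57, 2.57, 3.14, 3.14, 3.14, 3.14].

## Interface

Orientations are given as a unit quaternion [w, x, y, z].
In Python, from rig import get_state, get_image, sign_off, grasp_offset gives the robot as it stands.
- The arm moves only by the shell command python3 -m jog 'ROWS' [FORCE]. ROWS is JSON, one flat list of numbers, 7 for each row, row after row: the closure in counts, from 0 (fully open) to 255 (shut), then the shift along the tool's x, y, z in cm, then the turn, a rotation vector about the tool's x, y, z in units of 8 degrees (1.0 is 8 degrees). In form: [jaw, tx, ty, tz, rx, ry, rz, jaw, tx, ty, tz, rx, ry, rz, ...]. A call has 1 to 12 rows; each row is the pose to reach, as a shift and turn from the pose commanded when the call began, along the tool's axes at that moment; what a row does not reach only later rows make up. A row lasts 1/8 s, in which the tool goes at most 62.5 mm and 10.7 degrees, less where a joint would pass 70% of its speed; a pose out of reach is approached as far as the arm can. A call with a gripper value outside its range is refused whole. The fingers move at their own pace and stop on an object; FORCE is the grip in N (left out, the last holds). Time passes only in rows, so rows that repeat a pose let the fingers close. It gives the time, the measured TCP pose, the force and the opening at its end, in the units of the state.
- get_state(): the state, without advancing time (a new reading comes with each control period).
- get_image(name): name is "scene" or "top"; returns a dict with "color" (384x512x3 uint8, blue, green, red), "mtx" (3x3 intrinsics, pixels), "R" (3x3) and "t" (3): a world point X has camera coordinates R X + t. Camera axes: x right, y down, z forward; pixel columns grow to the right and rows downward; lengths in m; the calibration is good to about 2 mm. A picture is of the moment at which its call begins. There is no depth.
- sign_off(): hands the job in, once; it reports no verdict.
The state is a dict: "clock": time; "qpos": joint angles; "qd": joint speeds; "effort": joint torques, N m; "position": TCP position; "ee_rot": TCP orientation; "contact_force": force on the tool from outside, world axes, zero at the start; "moment": the same for the moment, N m; "width": finger opening in m.
Only numpy, scipy, OpenCV 4.12 (cv2) and the standard library are available. Lean on these libraries where they do the work, as an engineer would, in place of code of your own. Each camera call takes 0.05 s, during which the arm holds its last target.

## Working session

There is one attempt and no reset: what is moved stays moved. The work goes in short steps, Python scripts to look and compute and a shell command to move; the robot and the scene stay as the last step left them, time stands still between calls to the robot, and variables do not carry over. Pictures are saved under pics/ and viewed, and the job is handed in when it is done.

```bash
ls; mkdir -p pics; python3 - <<'E'
from rig import get_state,get_image,grasp_offset
import cv2
s=get_state();print(s,grasp_offset)
for n in("scene","top"):
    im=get_image(n);print(n,im["mtx"].tolist(),im["R"].tolist(),im["t"].tolist())
    cv2.imwrite(f"pics/{n}0.png",cv2.resize(im["color"],(800,600),interpolation=cv2.INTER_CUBIC))
E
```

```text
pics
{'clock': 0.0, 'qpos': array([-1.37897905e+00,  2.76578978e-01,  1.50611898e+00,  6.60756046e-06,
        1.36075340e+00, -1.21021279e-01]), 'qd': array([-0.0001742 ,  0.00070794, -0.00080765,  0.00186833,  0.00012711,
       -0.00028562]), 'effort': array([-5.56983468e-04, -4.16769683e+01, -2.45803249e+01, -1.65420365e-04,
        1.12573474e-02, -1.82253125e-06]), 'position': array([ 0.17684377, -0.54656036,  0.23045452]), 'ee_rot': array([ 0.11013315, -0.1101751 ,  0.69913061, -0.69781697]), 'contact_force': array([-0.48554554, -1.10911355,  0.8620367 ]), 'moment': array([ 0.06261308, -0.00563148,  0.00284066]), 'width': 0.08525315866796099} 0.0187
scene [[388.00273479879945, 0.0, 254.28933978873056], [0.0, 388.00273479879945, 199.93758936193407], [0.0, 0.0, 1.0]] [[-0.3644354669483944, 0.9312025582237353, -0.0069703649600786665], [0.7155471537000139, 0.2752305281363245, -0.6420595199929744], [-0.595969010320096, -0.23897688578473622, -0.7666231060949799]] [0.1503853410012827, -0.3399287185175603, 2.082821554334644]
top [[356.33733752740875, 0.0, 254.2450471042255], [0.0, 356.33733752740875, 188.6636935493035], [0.0, 0.0, 1.0]] [[-0.02252138777621549, -0.9997436248273381, 0.002339168597423777], [-0.9773014619802174, 0.021522706306800542, -0.2107572668369016], [0.21065288866750218, -0.007032619023169646, -0.9775356273638885]] [0.05658710035005822, 0.6015589494026167, 1.2106929823413253]
```

View pics/scene0.png

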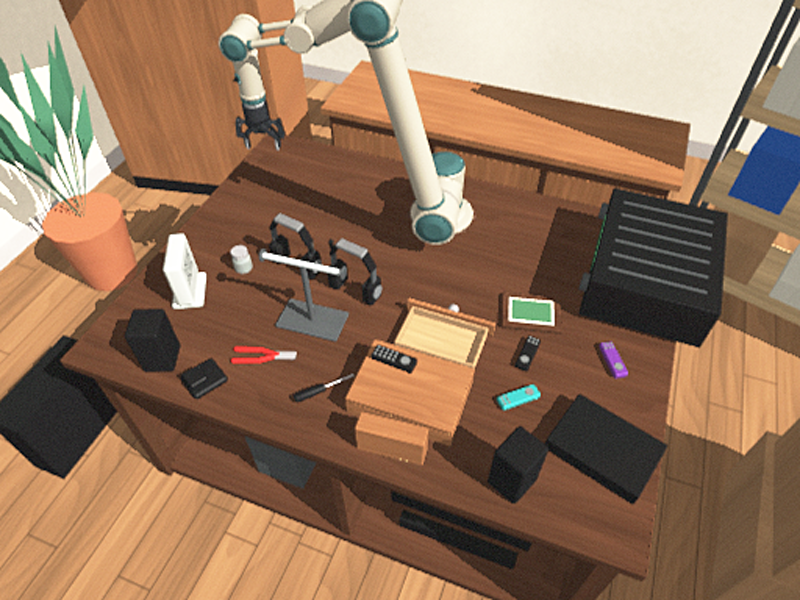

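View pics/top0.png

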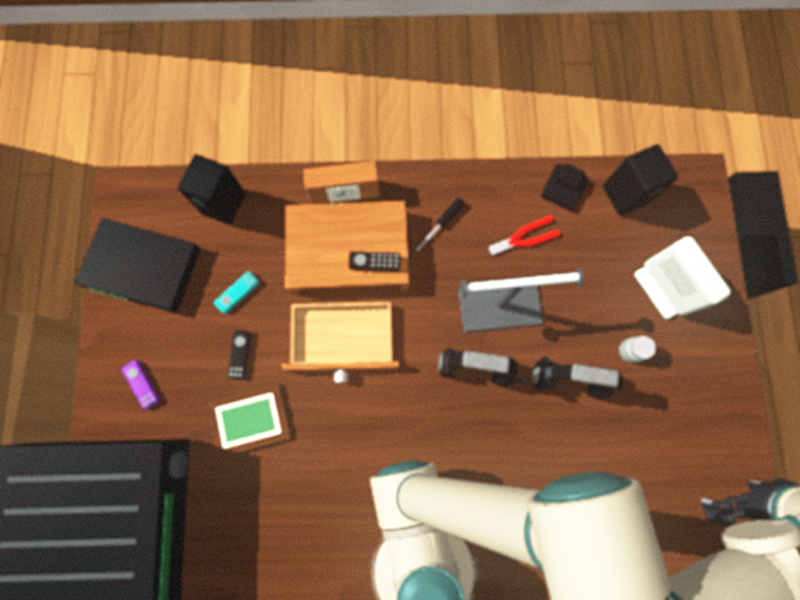

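```bash
cat > h.py <<'E'
import numpy as np, cv2
from rig import get_state,get_image,grasp_offset
from scipy.spatial.transform import Rotation as Ro
def ray(im,u,v):
    d=np.linalg.solve(im["mtx"],[u,v,1.0]);R=np.array(im["R"]);t=np.array(im["t"])
    return -R.T@t,R.T@d
def onz(im,u,v,z):
    o,d=ray(im,u,v);return o+d*(z-o[2])/d[2]
def proj(im,X):
    c=im["R"]@np.array(X,float)+im["t"];p=im["mtx"]@c;return p[:2]/p[2]
def tri(a,pa,b,pb):
    A=[];r=[]
    for im,p in((a,pa),(b,pb)):
        o,d=ray(im,*p);d=d/np.linalg.norm(d);M=np.eye(3)-np.outer(d,d);A.append(M);r.append(M@o)
    return np.linalg.lstsq(np.vstack(A),np.hstack(r),rcond=None)[0]
def crop(im,x0,y0,x1,y1,name,k):
    c=cv2.resize(im["color"][y0:y1,x0:x1],None,fx=k,fy=k,interpolation=cv2.INTER_CUBIC);
    for u in range((x0+9)//10*10,x1,10):
        cv2.line(c,(int((u-x0+.5)*k),0),(int((u-x0+.5)*k),6 if u%50 else 14),(0,255,255),1)
        if u%20==0: cv2.putText(c,str(u),(int((u-x0+.5)*k)-8,24),0,.35,(0,255,255),1)
    for v in range((y0+9)//10*10,y1,10):
        cv2.line(c,(0,int((v-y0+.5)*k)),(6,int((v-y0+.5)*k)),(0,255,255),1)
        if v%20==0: cv2.putText(c,str(v),(10,int((v-y0+.5)*k)+4),0,.35,(0,255,255),1)
    cv2.imwrite("pics/"+name+".png",c)
def tool():
    s=get_state();w=s["ee_rot"];return s["position"],Ro.from_quat([w[1],w[2],w[3],w[0]])
E
python3 - <<'E'
from h import *
s=get_image("scene");t=get_image("top")
crop(t,130,120,290,250,"t1",5); crop(t,270,160,430,260,"t2",5)
crop(s,160,130,260,220,"s1",8); crop(s,215,180,375,300,"s2",5)
E
```

```text
(no output)
```

View pics/t1.png

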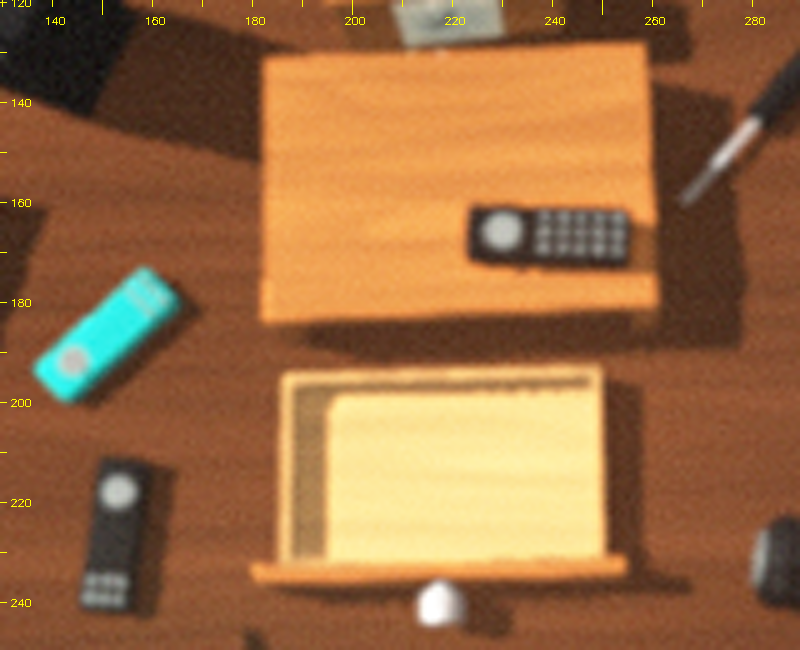

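View pics/t2.png

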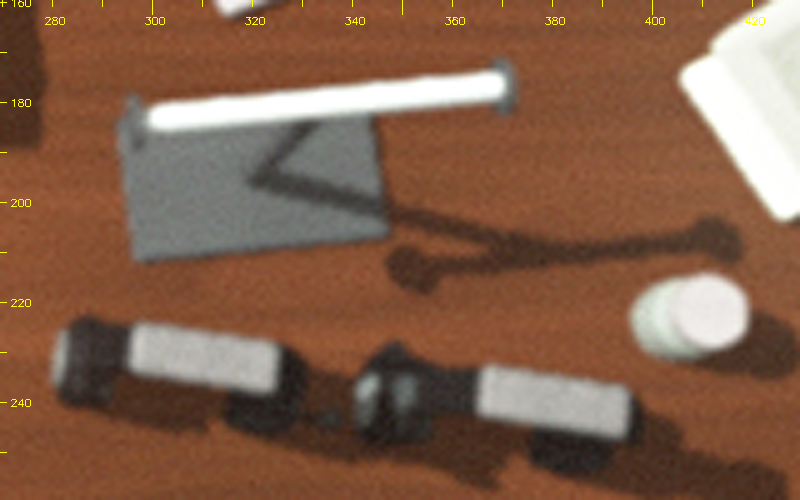

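View pics/s1.png

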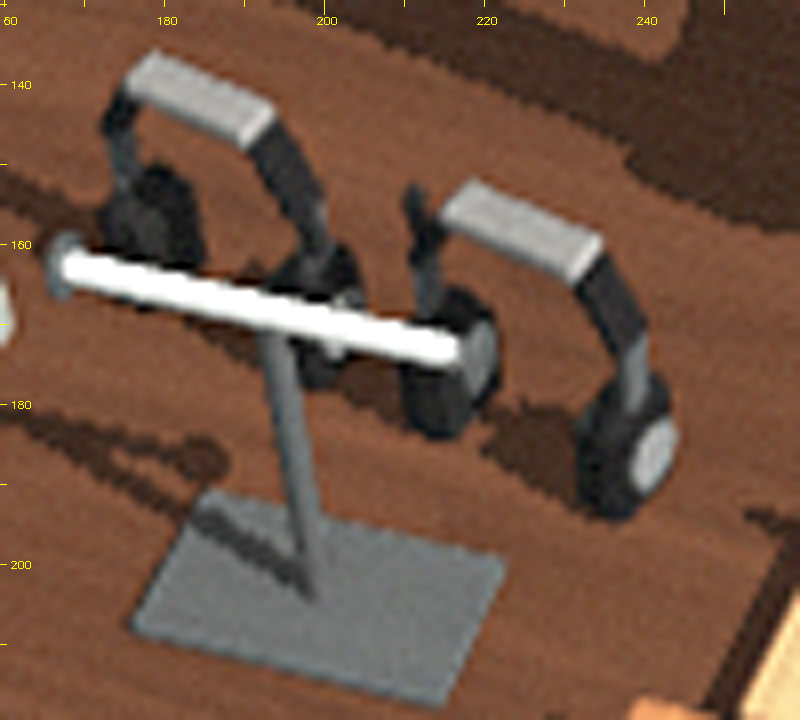

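View pics/s2.png

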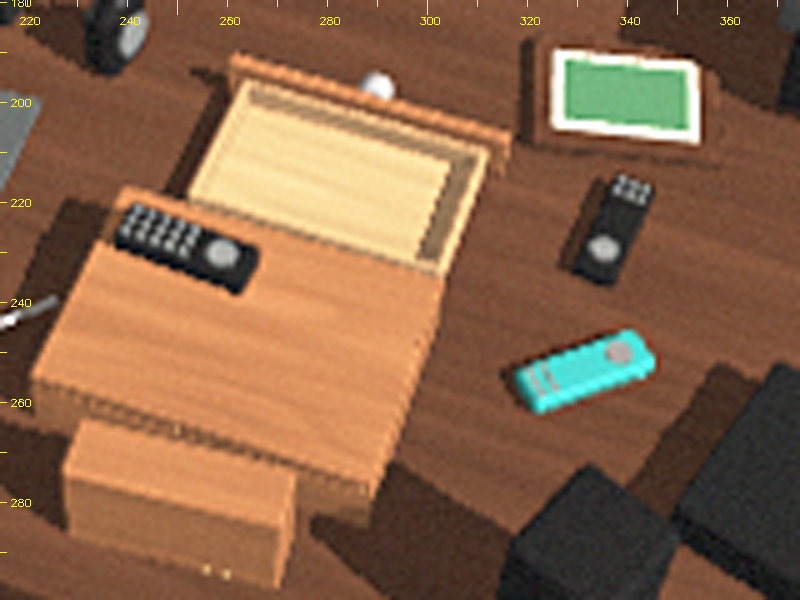

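```bash
python3 - <<'E'
from h import *
s=get_image("scene");t=get_image("top")
for im in(s,t):
    im["color"]=(255*(im["color"]/255.)**.45).astype(np.uint8)
crop(t,275,210,405,260,"t3",6); crop(s,165,130,250,200,"s3",9)
E
```

```text
(no output)
```

View pics/t3.png

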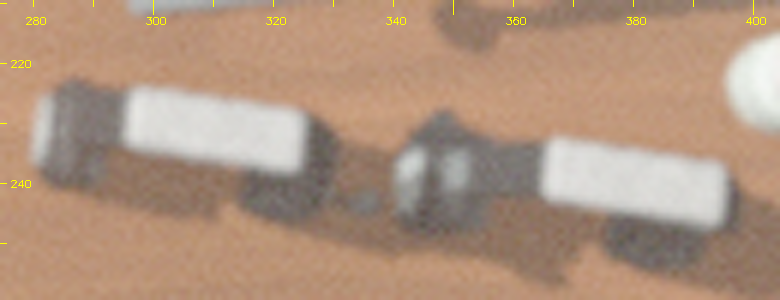

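View pics/s3.png

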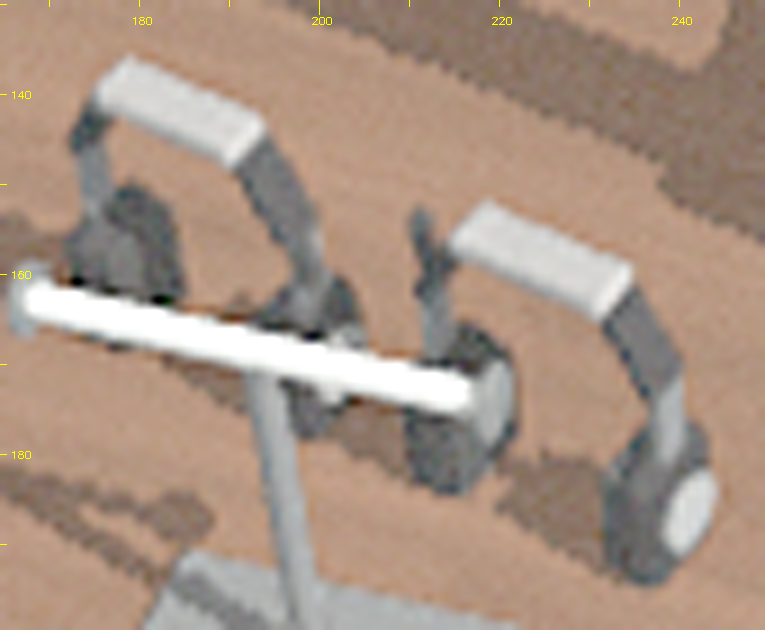

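```bash
cat > det.py <<'E'
from h import *
s=get_image("scene");t=get_image("top")
def masks(im):
    c=im["color"].astype(int);return c
def big(mask,n=1,minA=15):
    cs,_=cv2.findContours(mask.astype(np.uint8),cv2.RETR_EXTERNAL,cv2.CHAIN_APPROX_NONE)
    return sorted([c for c in cs if cv2.contourArea(c)>=minA],key=cv2.contourArea,reverse=True)[:n]
E
python3 - <<'E'
from det import *
for im in(s,t): print("cam",(-im["R"].T@im["t"]).round(3))
p,r=tool();print(p,r.as_matrix().round(3))
for n,uv,z in [("riser BL",(182,131),.07),("BR",(258.5,128.5),.07),("FRtop",(261,174),.07),("FLtop",(182.5,177),.07),("FRlow",(261,180.5),.07),("FLlow",(182.5,184),.07),
 ("trayBL",(186,194.5),.032),("trayBR",(250,192.5),.032),("panelL",(180,234),.051),("panelR",(254.5,232),.051),("knob",(217.5,239.5),.029),
 ("standBL?",(293.5,186),.01),("sFL",(296,211.5),.01),("sFR",(346.5,206.5),.01),("barL",(299,183.2),.237),("barR",(370,176.5),.237)]:
    print(n,onz(t,*uv,z).round(4)[:2])
c=t["color"];hsv=cv2.cvtColor(c,cv2.COLOR_BGR2HSV)
# silver pads
m=(hsv[...,1]<40)&(hsv[...,2]>120)
m[:205]=0;m[260:]=0;m[:,:290]=0;m[:,400:]=0
for k in big(m,4,40):
    rr=cv2.minAreaRect(k);print("pad",rr,[onz(t,*q,.191).round(4)[:2].tolist() for q in cv2.boxPoints(rr)],onz(t,*rr[0],.191).round(4))
g=hsv[...,2]<75
for nm,(x0,y0,x1,y1),z in[("wide",(218,155,262,176),.092),("short",(140,205,165,245),.02)]:
    mm=np.zeros_like(g);mm[y0:y1,x0:x1]=g[y0:y1,x0:x1];mm=cv2.morphologyEx(mm.astype(np.uint8),cv2.MORPH_CLOSE,np.ones((5,5)))
    k=big(mm,1)[0];rr=cv2.minAreaRect(k);print(nm,rr,np.array([onz(t,*q,z)[:2] for q in cv2.boxPoints(rr)]).round(3).tolist(),onz(t,*rr[0],z).round(4))
E
```

```text
cam [1.539 0.451 1.38 ]
cam [0.334 0.052 1.31 ]
[ 0.17690651 -0.54704918  0.23122029] [[-0.951 -0.     0.308]
 [-0.308  0.    -0.951]
 [ 0.    -1.    -0.   ]]
riser BL [0.8247 0.3046]
BR [0.8284 0.0224]
FRtop [0.6547 0.0177]
FLtop [0.6498 0.2993]
FRlow [0.6307 0.0184]
FLlow [0.624  0.2988]
trayBL [0.5933 0.2928]
trayBR [0.5956 0.0588]
panelL [0.4482 0.3078]
panelR [0.4493 0.0457]
knob [0.4276 0.1782]
standBL? [ 0.6213 -0.1042]
sFL [ 0.5249 -0.109 ]
sFR [ 0.5394 -0.2965]
barL [ 0.5796 -0.0943]
barR [ 0.5961 -0.3159]
pad ((380.18341064453125, 239.77749633789062), (29.964771270751953, 9.69157600402832), 8.530765533447266) [[0.3968, -0.2958], [0.4264, -0.3029], [0.4105, -0.3943], [0.3811, -0.3867]] [ 0.4036 -0.345   0.191 ]
pad ((310.0699768066406, 231.0099639892578), (29.274221420288086, 9.616652488708496), 8.130102157592773) [[0.4284, -0.0798], [0.4581, -0.0855], [0.4431, -0.1758], [0.4135, -0.1697]] [ 0.4357 -0.1278  0.191 ]
pad ((307.0809020996094, 206.5260009765625), (5.778172969818115, 21.744178771972656), 81.25383758544922) [[0.5182, -0.0872], [0.5273, -0.1562], [0.5089, -0.1579], [0.4998, -0.0891]] [ 0.5135 -0.1226  0.191 ]
wide ((239.5, 167.5), (9.0, 29.0), 90.0) [[0.692, 0.145], [0.69, 0.042], [0.657, 0.043], [0.659, 0.145]] [0.6745 0.0939 0.092 ]
short ((154.6479949951172, 226.4359893798828), (12.343096733093262, 28.532230377197266), 10.30484676361084) [[0.435, 0.436], [0.536, 0.421], [0.527, 0.377], [0.426, 0.392]] [0.4803 0.4063 0.02  ]
```

```bash
cat >> det.py <<'E'
def blob(im,box,thr=75):
    x0,y0,x1,y1=box;c=im["color"][y0:y1,x0:x1]
    c=cv2.resize(c,None,fx=4,fy=4,interpolation=cv2.INTER_CUBIC).astype(int)
    sat=c.max(2)-c.min(2)
    m=(c[...,2]<thr*1.0)|(sat<28)
    m=cv2.morphologyEx(m.astype(np.uint8),cv2.MORPH_CLOSE,np.ones((9,9)));m=cv2.morphologyEx(m,cv2.MORPH_OPEN,np.ones((7,7)))
    k=big(m,1,100)[0]
    f=lambda p:((np.array(p)+.5)/4-.5)+[x0,y0]
    return f(k[:,0,:]),f(cv2.boxPoints(cv2.minAreaRect(k)))
E
python3 - <<'E'
from det import *
for nm,tb,sb,z0,h in[("wide",(218,155,262,178),(232,195,272,245),.07,.022),("short",(140,205,166,247),(322,188,352,242),0,.02)]:
    for im,b in((t,tb),(s,sb)):
        k,q=blob(im,b,80)
        print(nm,k.min(0).round(1),k.max(0).round(1),q.round(1).tolist())
        print("  top",np.array([onz(im,*p,z0+h)[:2] for p in q]).round(3).tolist(),"bot",np.array([onz(im,*p,z0)[:2] for p in q]).round(3).tolist())
E
```

```text
wide [224.1 161.9] [254.9 172.6] [[223.9, 171.7], [224.2, 161.4], [255.0, 162.4], [254.7, 172.8]]
  top [[0.66, 0.149], [0.698, 0.148], [0.692, 0.038], [0.654, 0.041]] bot [[0.666, 0.151], [0.705, 0.15], [0.698, 0.038], [0.66, 0.04]]
wide [237.1 220.9] [265.9 237.9] [[236.2, 228.6], [239.6, 219.4], [266.8, 229.5], [263.3, 238.8]]
  top [[0.707, 0.037], [0.659, 0.032], [0.666, 0.155], [0.714, 0.157]] bot [[0.693, 0.03], [0.643, 0.024], [0.652, 0.149], [0.7, 0.152]]
short [145.9 211.6] [162.9 241.9] [[145.5, 241.0], [149.7, 210.9], [163.7, 212.9], [159.5, 243.0]]
  top [[0.429, 0.437], [0.537, 0.426], [0.529, 0.375], [0.421, 0.387]] bot [[0.43, 0.443], [0.541, 0.432], [0.532, 0.38], [0.422, 0.392]]
short [326.6 214.9] [345.1 236.6] [[325.4, 233.0], [334.5, 212.2], [346.0, 217.3], [336.9, 238.1]]
  top [[0.545, 0.377], [0.421, 0.386], [0.43, 0.44], [0.553, 0.429]] bot [[0.53, 0.376], [0.404, 0.385], [0.414, 0.44], [0.538, 0.429]]
```

```bash
python3 - <<'E'
from det import *
print(tri(t,(153.2,217.7),s,(334.7,229.2)).round(4),onz(t,153.2,217.7,.02).round(4),onz(s,334.7,229.2,.02).round(4))
print(tri(t,(151,237.5),s,(341,217.3)).round(4),onz(t,151,237.5,.02).round(4),onz(s,341,217.3,.02).round(4))
for p in((148.5,211.5),(158.3,212),(156.3,242),(145.7,241)): print(onz(t,*p,.02).round(4))
for p in((338,214),(345,217),(336,237),(328,235)): print(onz(s,*p,.02).round(4),onz(s,*p,0).round(4))
print("wide btn",tri(t,(230,165.7),s,(258.3,230)).round(4),onz(t,230,165.7,.092),onz(s,258.3,230,.092))
crop(t,138,200,172,250,"a1",12);crop(s,318,205,358,245,"a2",14)
E
```

```text
[0.5123 0.4106 0.0225] [0.5122 0.4127 0.02  ] [0.5111 0.4092 0.02  ]
[0.4403 0.4186 0.0218] [0.4408 0.418  0.02  ] [0.4383 0.4196 0.02  ]
[0.5354 0.4307 0.02  ]
[0.5328 0.3949 0.02  ]
[0.4243 0.3984 0.02  ]
[0.4287 0.4365 0.02  ]
[0.425 0.403 0.02 ] [0.4086 0.4023 0.    ]
[0.4304 0.4356 0.02  ] [0.414  0.4354 0.    ]
[0.5487 0.4241 0.02  ] [0.5341 0.4237 0.    ]
[0.5509 0.39   0.02  ] [0.5363 0.3891 0.    ]
wide btn [0.6818 0.1255 0.0941] [0.68181233 0.12744691 0.092     ] [0.68098108 0.12320691 0.092     ]
```

View pics/a1.png

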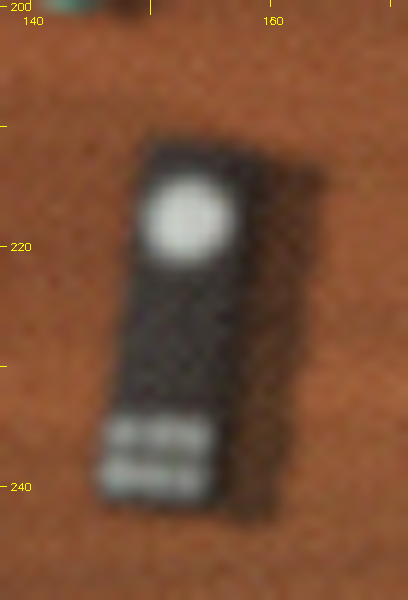

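View pics/a2.png

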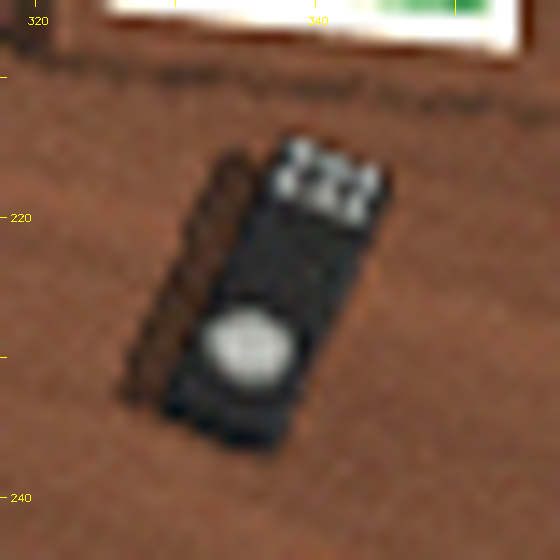

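```bash
cat > go.py <<'E'
import sys
from h import *
# usage: go.py x y z phi [x y z phi ...] : all relative to the present pose; also flags rotvec to re-level
p,r=tool();M=r.as_matrix();phi0=np.degrees(np.arctan2(M[1,2],M[0,2]))
print("now",p.round(4),"phi %.1f"%phi0,"lean",M[:2,1].round(4),"w %.4f"%get_state()["width"],"F",get_state()["contact_force"].round(1),"t",get_state()["clock"])
a=list(map(float,sys.argv[1:]))
for i in range(0,len(a),4):
    f=np.radians(a[i+3]);z=np.array([np.cos(f),np.sin(f),0]);y=np.array([0,0,-1.]);T=np.column_stack([np.cross(y,z),y,z])
    d=M.T@(np.array(a[i:i+3])-p)*100;rv=np.degrees(Ro.from_matrix(M.T@T).as_rotvec())/8
    print("shift",d.round(2),"turn",rv.round(2))
E
python3 go.py .45 -.3 .33 -40 .679 .0935 .20 -3.2 .679 .0935 .076 -3.2
```

```text
now [ 0.1769 -0.5471  0.2313] phi -72.1 lean [ 0.     -0.0001] w 0.0853 F [ 0.1  0.  -0.1] t 0.6
shift [-33.59  -9.87 -15.11] turn [-0.   -4.01  0.  ]
shift [-67.48   3.13 -45.5 ] turn [-0.   -8.61  0.  ]
shift [-67.48  15.53 -45.51] turn [-0.   -8.61  0.  ]
```

```bash
python3 -m jog '[0,-15,-10,-7,0,-2,0, 0,-15,-10,-7,0,-2,0, 0,-15,-10,-7,0,-2,0, 0,-67.5,-6,-45.5,0,-8.6,0, 0,-67.5,-6,-45.5,0,-8.6,0, 0,-67.5,-6,-45.5,0,-8.6,0, 0,-67.5,-6,-45.5,0,-8.6,0, 0,-67.5,-6,-45.5,0,-8.6,0, 0,-67.5,-6,-45.5,0,-8.6,0, 0,-67.5,-6,-45.5,0,-8.6,0, 0,-67.5,-6,-45.5,0,-8.6,0, 0,-67.5,-6,-45.5,0,-8.6,0]' 30; python3 go.py .679 .0935 .13 -3.2
```

```text
clock: 2.1
position: [0.6249, 0.0189, 0.2967]
ee_rot: [-0.486, 0.486, -0.514, 0.514]
contact_force: [0.7, -0.3, 0.4]
width: 0.0853
now [0.6249 0.0189 0.2967] phi -3.3 lean [ 0.0007 -0.0005] w 0.0853 F [ 0.7 -0.3  0.4] t 2.1
shift [-7.77 16.67  4.97] turn [-0.01 -0.01  0.  ]
```

```bash
python3 -m jog '[70,0,0,0,0,0,0,70,0,0,0,0,0,0]'; python3 go.py .679 .0935 .13 -3.2 .679 .0935 .077 -3.2
```

```text
clock: 2.35
position: [0.6235, 0.017, 0.2963]
ee_rot: [0.485, -0.486, 0.514, -0.514]
contact_force: [-0.4, 0.8, -0.2]
width: 0.062
now [0.6235 0.017  0.2963] phi -3.2 lean [-0.0011 -0.0008] w 0.0620 F [-0.4  0.8 -0.2] t 2.35
shift [-7.96 16.61  5.12] turn [ 0.01 -0.    0.01]
shift [-7.97 21.91  5.13] turn [ 0.01 -0.    0.01]
```

```bash
python3 -m jog '[70,-8,10,5.1,0,0,0,70,-8,10,5.1,0,0,0,70,-8,10,5.1,0,0,0,70,-8,16.6,5.1,0,0,0,70,-8,16.6,5.1,0,0,0,70,-8,16.6,5.1,0,0,0]'; python3 go.py .679 .0935 .077 -3.2; python3 - <<'E'
from det import *
crop(t,200,130,290,200,"b1",8);crop(s,205,170,295,250,"b2",7)
E
```

```text
clock: 3.1
position: [0.6802, 0.0927, 0.1329]
ee_rot: [-0.486, 0.485, -0.514, 0.515]
contact_force: [0.9, -0.2, 0.1]
width: 0.0621
now [0.6802 0.0927 0.1329] phi -3.4 lean [ 0.0026 -0.0004] w 0.0621 F [ 0.9 -0.2  0.1] t 3.1
shift [-0.07  5.59 -0.14] turn [-0.02 -0.02  0.  ]
```

View pics/b2.png

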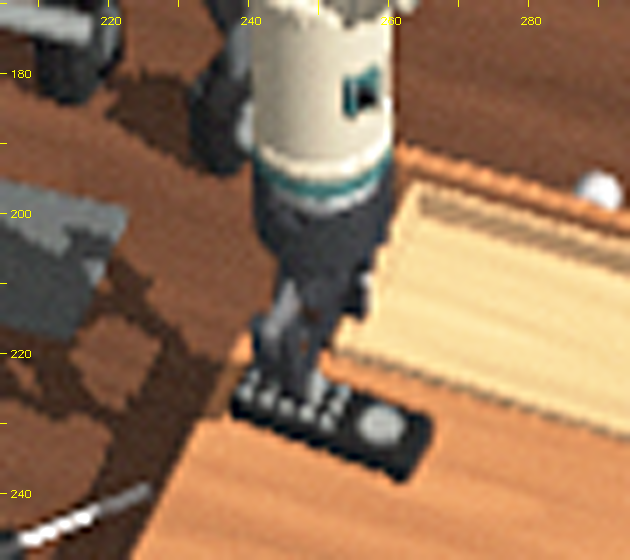

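View pics/b1.png

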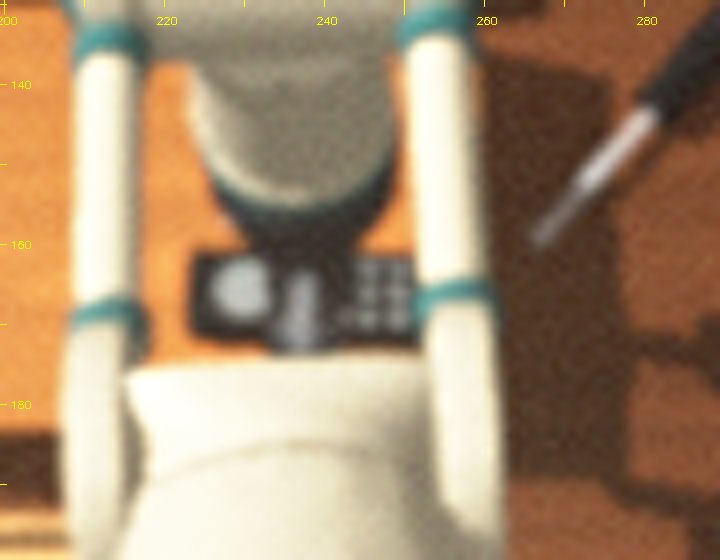

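```bash
python3 -m jog '[70,0,3,0,0,0,0,70,0,5.5,0,0,0,0,70,0,5.5,0,0,0,0,70,0,5.5,0,0,0,0,255,0,5.5,0,0,0,0,255,0,5.5,0,0,0,0,255,0,5.5,0,0,0,0,255,0,5.5,0,0,0,0]' 30;  python3 go.py .679 .0935 .17 -3.2
```

```text
clock: 4.2
position: [0.6806, 0.094, 0.0777]
ee_rot: [-0.486, 0.485, -0.513, 0.515]
contact_force: [0.0, 0.0, 6.6]
width: 0.0413
now [0.6806 0.094  0.0777] phi -3.3 lean [ 0.0037 -0.    ] w 0.0413 F [0.  0.  6.6] t 4.2
shift [ 0.06 -9.23 -0.12] turn [-0.03 -0.01 -0.  ]
```

```bash
python3 -m jog '[255,0,-5,0,0,0,0,255,0,-9,0,0,0,0,255,0,-9,0,0,0,0]' 30;  python3 go.py .5245 .1315 .12 90.3
```

```text
clock: 4.58
position: [0.6818, 0.0942, 0.1701]
ee_rot: [-0.488, 0.483, -0.512, 0.516]
contact_force: [0.3, -0.5, -0.6]
width: 0.041
now [0.6818 0.0942 0.1701] phi -3.3 lean [0.0086 0.0003] w 0.0410 F [ 0.3 -0.5 -0.6] t 4.575
shift [ -2.83   4.88 -15.96] turn [ -0.05 -11.7    0.05]
```

```bash
python3 -m jog '[255,-1.4,0,-8,0,-5,0,255,-2.8,0,-16,0,-11.7,0,255,-2.8,0,-16,0,-11.7,0,255,-2.8,0,-16,0,-11.7,0,255,-2.8,3,-16,0,-11.7,0,255,-2.8,3,-16,0,-11.7,0,255,-2.8,3,-16,0,-11.7,0,255,-2.8,3,-16,0,-11.7,0,255,-2.8,3,-16,0,-11.7,0,255,-2.8,3,-16,0,-11.7,0,255,-2.8,3,-16,0,-11.7,0]';  python3 go.py .5245 .1315 .07 90.3;  python3 - <<'E'
from det import *
crop(t,170,170,270,250,"c1",8);crop(s,225,170,325,250,"c2",7)
E
```

```text
clock: 5.95
position: [0.5207, 0.1311, 0.135]
ee_rot: [-0.707, 0.707, 0.001, -0.002]
contact_force: [-0.2, -0.3, -1.2]
width: 0.0407
now [0.5207 0.1311 0.135 ] phi 90.2 lean [-0.0012 -0.0003] w 0.0407 F [-0.2 -0.3 -1.2] t 5.95
shift [0.39 6.5  0.04] turn [ 0.   -0.01 -0.01]
```

View pics/c1.png

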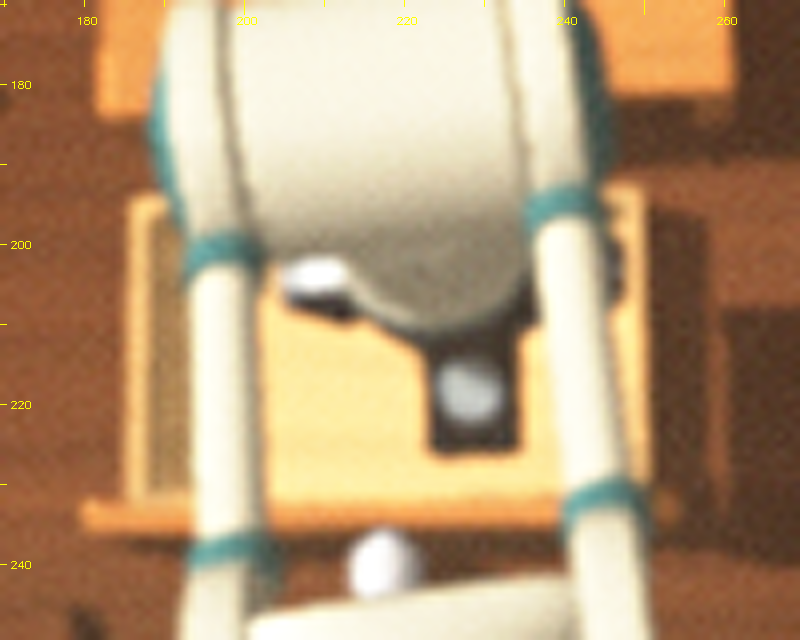

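View pics/c2.png

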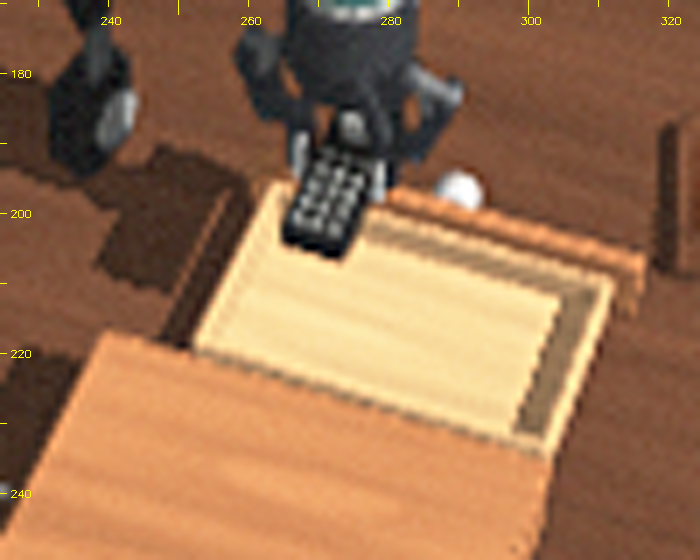

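```bash
python3 - <<'E'
from det import *
for u in(223,228.5,234): print(onz(t,u,226,.127).round(4),onz(t,u,226,.149).round(4))
for p in((265,202.5),(273.5,206)): print(onz(s,*p,.127).round(4),onz(s,*p,.149).round(4))
for p in((185.5,194.5),(249.5,192.5)): print("tray back",onz(t,*p,.032).round(4))
for p in((180,233.5),(254.8,232)): print("panel",onz(t,*p,.051).round(4))
for p in((262,196),(252,219.5),(302.5,235),(311.5,210)): print("scene rim",onz(s,*p,.032).round(4))
E
```

```text
[0.4646 0.1502 0.127 ] [0.4622 0.1484 0.149 ]
[0.4642 0.132  0.127 ] [0.4618 0.1305 0.149 ]
[0.4638 0.1137 0.127 ] [0.4614 0.1126 0.149 ]
[0.5626 0.1078 0.127 ] [0.5797 0.1138 0.149 ]
[0.5676 0.1473 0.127 ] [0.5846 0.1526 0.149 ]
tray back [0.5933 0.2946 0.032 ]
tray back [0.5956 0.0606 0.032 ]
panel [0.4499 0.3078 0.051 ]
panel [0.4493 0.0446 0.051 ]
scene rim [0.4573 0.0555 0.032 ]
scene rim [0.5986 0.0623 0.032 ]
scene rim [0.5981 0.2906 0.032 ]
scene rim [0.4549 0.2888 0.032 ]
```

```bash
python3 -m jog '[255,0.4,6,0,0,0,0,255,0.4,8.5,0,0,0,0,255,0.4,10.5,0,0,0,0,255,0.4,11.7,0,0,0,0,255,0.4,12.1,0,0,0,0,255,0.4,12.1,0,0,0,0]';  python3 go.py
```

```text
clock: 6.9
position: [0.5255, 0.1312, 0.0149]
ee_rot: [-0.707, 0.707, 0.002, -0.002]
contact_force: [-0.5, 0.1, -1.0]
width: 0.0411
now [0.5255 0.1312 0.0149] phi 90.3 lean [ 0.0007 -0.    ] w 0.0411 F [-0.5  0.1 -1. ] t 6.9
```

```bash
python3 -m jog '[255,0,0.2,0,0,0,0,255,0,0.2,0,0,0,0,90,0,0.2,0,0,0,0,90,0,0.2,0,0,0,0,90,0,-4,0,0,0,0,90,0,-10,0,0,0,0,90,0,-12,0,0,0,0]';  python3 go.py .481 .414 .15 83.7
```

```text
clock: 7.78
position: [0.5274, 0.1314, 0.1386]
ee_rot: [0.707, -0.707, -0.005, -0.001]
contact_force: [-0.4, 0.1, -0.8]
width: 0.0553
now [0.5274 0.1314 0.1386] phi 90.3 lean [0.0071 0.0007] w 0.0553 F [-0.4  0.1 -0.8] t 7.775
shift [-4.48 -1.15 28.28] turn [-0.01  0.83  0.05]
```

```bash
python3 -m jog '[70,-2,-1,8,0,0.8,0,70,-4.5,-1,28.3,0,0.8,0,70,-4.5,-1,28.3,0,0.8,0,70,-4.5,-1,28.3,0,0.8,0,70,-4.5,-1,28.3,0,0.8,0,70,-4.5,-1,28.3,0,0.8,0,70,-4.5,-1,28.3,0,0.8,0]';  python3 go.py .481 .414 .05 83.7;  python3 - <<'E'
from det import *
crop(t,130,180,270,260,"d1",5);crop(s,225,170,365,250,"d2",5)
E
```

```text
clock: 8.65
position: [0.4783, 0.4132, 0.1443]
ee_rot: [-0.706, 0.707, -0.037, 0.037]
contact_force: [1.1, -0.2, -0.0]
width: 0.062
now [0.4783 0.4132 0.1443] phi 83.9 lean [-0.0005 -0.0013] w 0.0620 F [ 1.1 -0.2 -0. ] t 8.65
shift [0.26 9.43 0.12] turn [ 0.01  0.03 -0.  ]
```

View pics/d1.png

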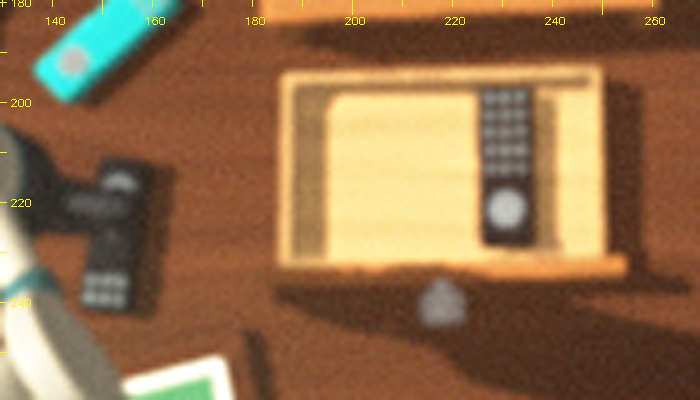

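View pics/d2.png

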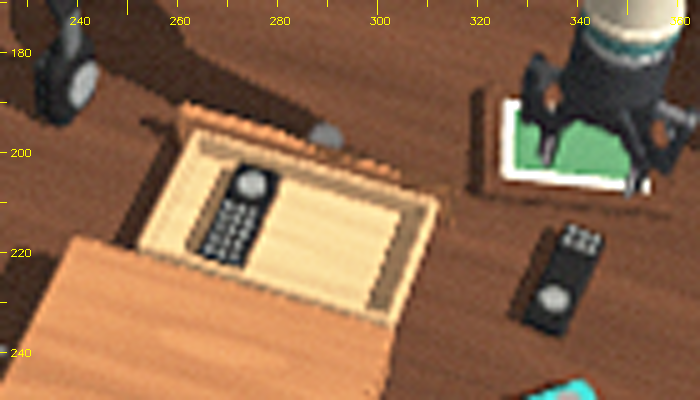

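```bash
python3 -m jog '[70,0.3,6,0.1,0,0,0,70,0.3,10,0.1,0,0,0,70,0.3,12.5,0.1,0,0,0,70,0.3,13.6,0.1,0,0,0,70,0.3,13.6,0.1,0,0,0,255,0.3,13.6,0.1,0,0,0,255,0.3,13.6,0.1,0,0,0,255,0.3,13.6,0.1,0,0,0,255,0.3,13.6,0.1,0,0,0]' 30;  python3 go.py .525 .2215 .13 90.3
```

```text
clock: 9.88
position: [0.4828, 0.4152, 0.0102]
ee_rot: [0.707, -0.706, 0.036, -0.038]
contact_force: [0.7, -0.9, 6.3]
width: 0.037
now [0.4828 0.4152 0.0102] phi 83.9 lean [0.0029 0.0015] w 0.0370 F [ 0.7 -0.9  6.3] t 9.875
shift [  6.28 -11.99 -18.79] turn [-0.01 -0.8   0.02]
```

```bash
python3 -m jog '[255,0,-5,0,0,0,0,255,0,-11,0,0,0,0,255,3,-12,-10,0,-0.8,0,255,6.2,-12,-18.8,0,-0.8,0,255,6.2,-12,-18.8,0,-0.8,0,255,6.2,-12,-18.8,0,-0.8,0,255,6.2,-12,-18.8,0,-0.8,0]';  python3 go.py .525 .2215 .06 90.3;  python3 - <<'E'
from det import *
crop(t,150,180,270,260,"e1",6);crop(s,225,150,345,250,"e2",6)
E
```

```text
clock: 10.75
position: [0.5234, 0.2207, 0.1287]
ee_rot: [0.707, -0.707, -0.001, 0.001]
contact_force: [-2.0, 0.7, -1.0]
width: 0.0372
now [0.5234 0.2207 0.1287] phi 90.2 lean [-0.0002  0.0007] w 0.0372 F [-2.   0.7 -1. ] t 10.75
shift [0.16 6.87 0.07] turn [-0.   -0.01 -0.  ]
```

View pics/e1.png

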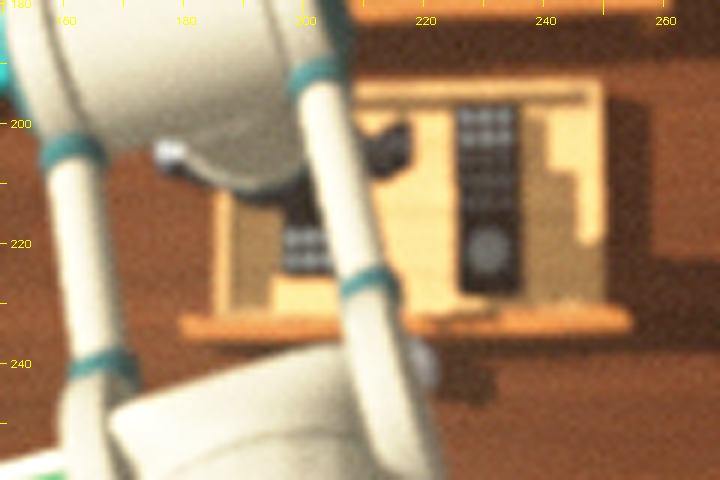

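View pics/e2.png

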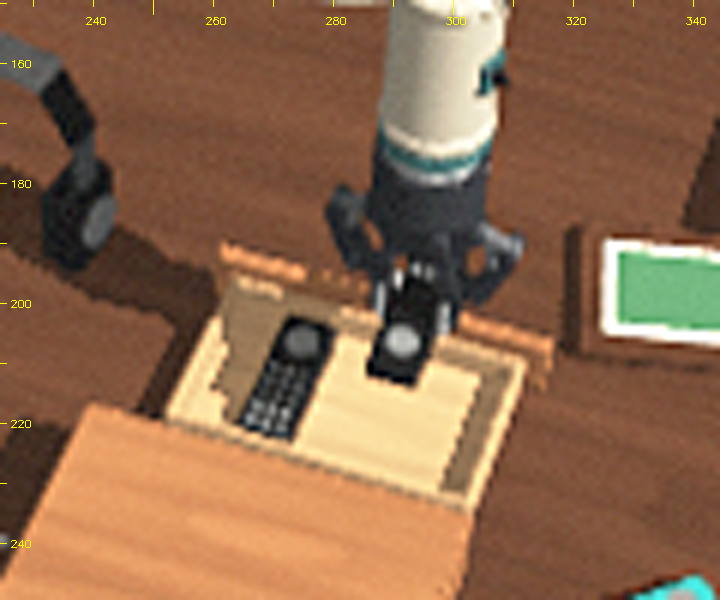

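```bash
python3 -m jog '[255,0.4,6,0,0,0,0,255,0.4,8.5,0,0,0,0,255,0.4,10.5,0,0,0,0,255,0.4,11.2,0,0,0,0,255,0.4,11.2,0,0,0,0,255,0.4,11.2,0,0,0,0,95,0.4,11.2,0,0,0,0,95,0.4,11.2,0,0,0,0]';  python3 go.py
```

```text
clock: 11.85
position: [0.5278, 0.2212, 0.0171]
ee_rot: [0.707, -0.707, -0.002, 0.002]
contact_force: [-0.6, -0.2, -0.4]
width: 0.0538
now [0.5278 0.2212 0.0171] phi 90.3 lean [0.0011 0.0002] w 0.0538 F [-0.6 -0.2 -0.4] t 11.85
```

```bash
python3 -m jog '[95,0,-5,0,0,0,0,95,0,-9,0,0,0,0,95,-10.4,-9,-4.5,0,0,0,95,-10.4,-9,-4.5,0,0,0,95,-10.4,-9,-4.5,0,0,0,95,-10.4,-9,-4.5,0,0,0]';  python3 go.py .4235 .176 .013 90.3;  python3 - <<'E'
from det import *
crop(t,170,180,270,260,"f1",6);crop(s,225,150,345,250,"f2",6)
E
```

```text
clock: 12.6
position: [0.4249, 0.1757, 0.1073]
ee_rot: [0.707, -0.707, -0.003, 0.001]
contact_force: [-0.0, -0.0, 0.8]
width: 0.0537
now [0.4249 0.1757 0.1073] phi 90.3 lean [0.0029 0.0007] w 0.0537 F [-0.  -0.   0.8] t 12.6
shift [-0.17  9.43  0.02] turn [-0.    0.    0.02]
```

View pics/f1.png

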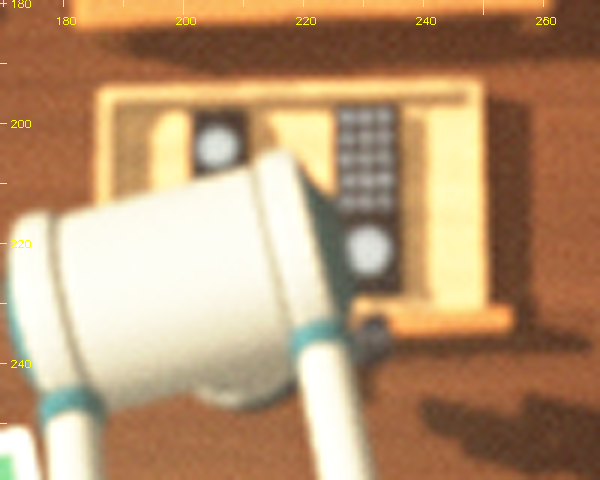

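View pics/f2.png

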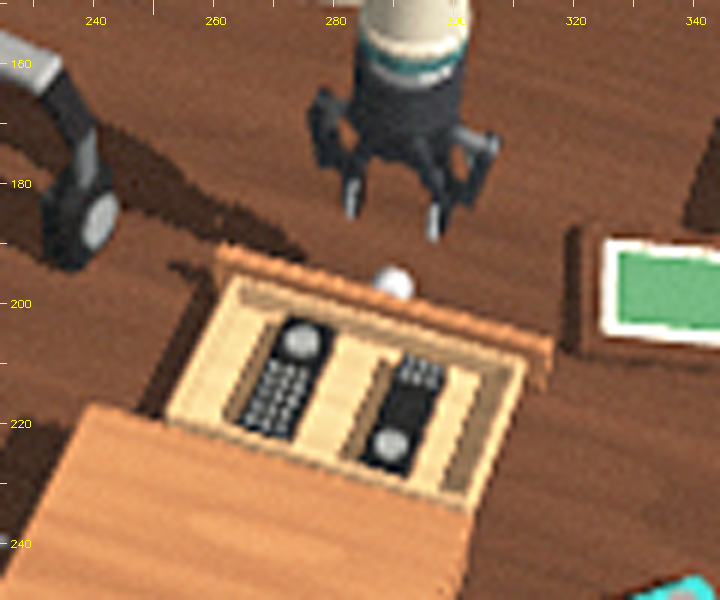

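```bash
python3 -m jog '[95,-0.2,5,0,0,0,0,95,-0.2,8,0,0,0,0,95,-0.2,9.2,0,0,0,0,95,-0.2,9.2,0,0,0,0,255,-0.2,9.2,0,0,0,0,255,-0.2,9.2,0,0,0,0,255,-0.2,9.2,0,0,0,0,255,-0.2,9.2,0,0,0,0]' 40;  python3 go.py .55 .157 .015 91.3 .5965 .158 .015 91.3
```

```text
clock: 13.7
position: [0.423, 0.1761, 0.0158]
ee_rot: [0.708, -0.707, -0.003, 0.001]
contact_force: [0.1, 2.7, 6.3]
width: 0.0285
now [0.423  0.1761 0.0158] phi 90.3 lean [0.0035 0.0012] w 0.0285 F [0.1 2.7 6.3] t 13.7
shift [12.69  0.13 -1.98] turn [-0.01 -0.12  0.02]
shift [17.34  0.14 -1.9 ] turn [-0.01 -0.12  0.02]
```

```bash
python3 -m jog '[255,0,-0.1,0,0,0,0,255,0.5,-0.1,-0.5,0,0,0,255,1,-0.1,-1,0,0,0,255,1.5,-0.1,-1.5,0,0,0,255,2,-0.1,-1.9,0,-0.1,0,255,2,-0.1,-1.9,0,-0.1,0]' 80;  python3 go.py .5965 .158 .0165 91.3;  python3 - <<'E'
from det import *
crop(t,170,170,270,260,"g1",6);crop(s,225,150,345,250,"g2",6)
E
```

```text
clock: 14.45
position: [0.4376, 0.1572, 0.016]
ee_rot: [0.707, -0.707, -0.004, 0.01]
contact_force: [-8.9, 5.7, 12.6]
width: 0.0275
now [0.4376 0.1572 0.016 ] phi 91.1 lean [-0.0078  0.001 ] w 0.0275 F [-8.9  5.7 12.6] t 14.45
shift [15.88 -0.17 -0.22] turn [-0.01 -0.02 -0.06]
```

View pics/g1.png

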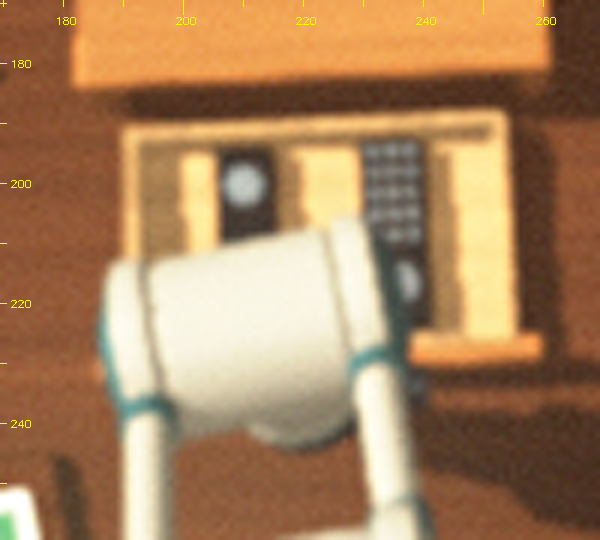

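View pics/g2.png

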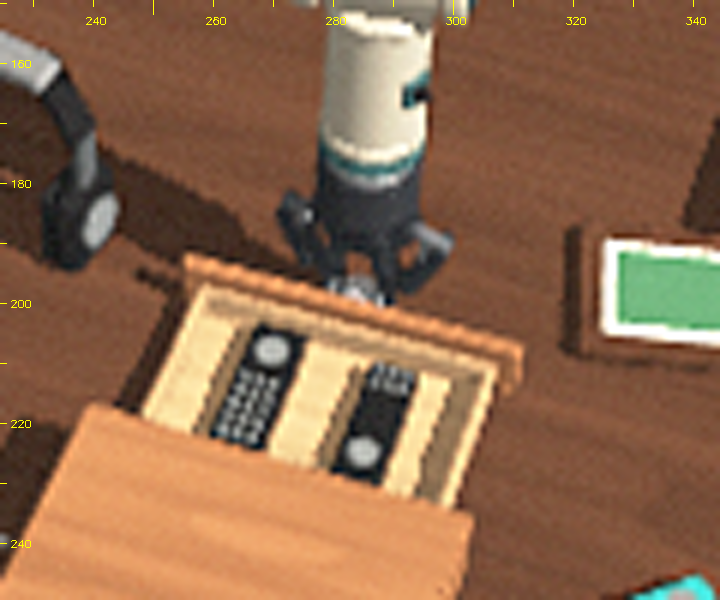

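```bash
python3 - <<'E'
from det import *
for p in((190.3,190.5),(253.7,188)): print("back",onz(t,*p,.032).round(4))
for p in((259.5,226),): print("panelR",onz(t,*p,.051).round(4))
for p in((220,192.5),(298,207)): print("panel scene outer",onz(s,*p,.051).round(4))
for p in((311.5-14,211),): print("",onz(s,*p,.032).round(4))
E
```

```text
back [0.6079 0.2773 0.032 ]
back [0.6121 0.0449 0.032 ]
panelR [0.4701 0.0275 0.051 ]
panel scene outer [ 0.5214 -0.1243  0.051 ]
panel scene outer [0.4753 0.2312 0.051 ]
 [0.4826 0.2327 0.032 ]
```

```bash
python3 -m jog '[255,0.6,0,-0.2,0,0,0,255,1.2,0,-0.3,0,0,0,255,2.2,0,-0.3,0,0,0,255,3.4,0,-0.3,0,0,0,255,4.6,0,-0.3,0,0,0,255,5.8,0,-0.3,0,0,0,255,7,0,-0.3,0,0,0,255,7,0,-0.3,0,0,0]' 80;  python3 go.py .5965 .157 .0165 91.3;  python3 - <<'E'
from det import *
crop(t,170,170,270,260,"i1",6);crop(s,225,150,345,250,"i2",6)
E
```

```text
clock: 15.65
position: [0.5057, 0.1542, 0.016]
ee_rot: [-0.707, 0.708, 0.003, -0.011]
contact_force: [-10.3, -0.3, 15.7]
width: 0.0274
now [0.5057 0.1542 0.016 ] phi 91.1 lean [-0.0121 -0.0017] w 0.0274 F [-10.3  -0.3  15.7] t 15.65
shift [ 9.08 -0.16  0.1 ] turn [ 0.01 -0.02 -0.09]
```

View pics/i1.png

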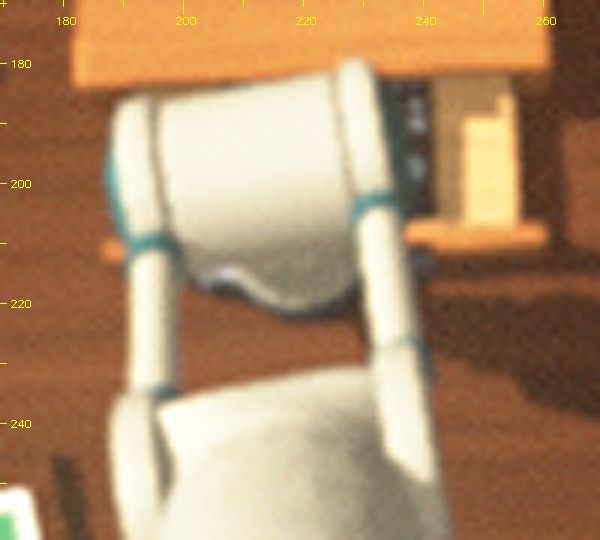

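View pics/i2.png

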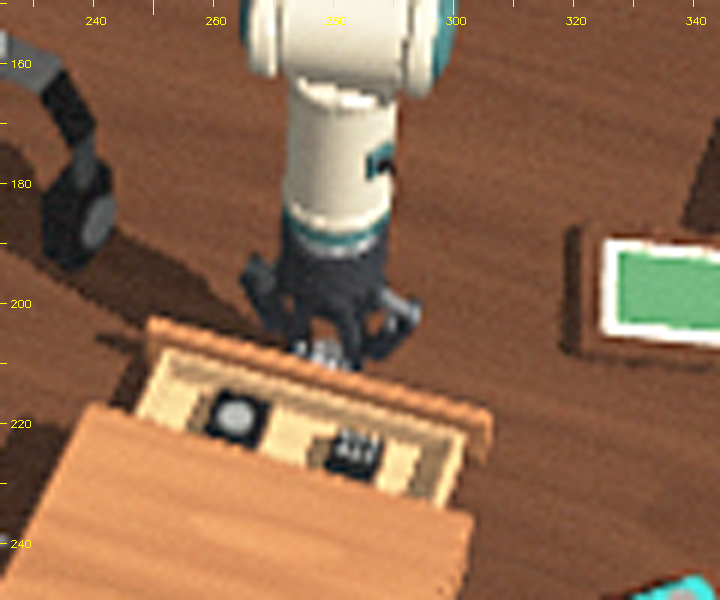

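```bash
python3 -m jog '[255,1.2,-0.1,0,0,0,0,255,2.4,-0.1,0,0,0,0,255,3.6,-0.1,0,0,0,0,255,4.8,-0.1,0,0,0,0,255,6,-0.1,0,0,0,0,255,7,-0.1,0.1,0,0,0,255,7.8,-0.1,0.1,0,0,0,255,8.4,-0.1,0.1,0,0,0,255,8.8,-0.1,0.1,0,0,0,255,8.8,-0.1,0.1,0,0,0]' 80;  python3 go.py .5965 .157 .0165 91.3;  python3 - <<'E'
from det import *
crop(t,170,140,270,230,"j1",6);crop(s,225,150,345,250,"j2",6)
E
```

```text
clock: 17.0
position: [0.5949, 0.157, 0.0161]
ee_rot: [-0.707, 0.708, 0.003, -0.01]
contact_force: [-7.8, 1.1, 5.8]
width: 0.0277
now [0.5949 0.157  0.0161] phi 91.1 lean [-0.01   -0.0014] w 0.0277 F [-7.8  1.1  5.8] t 17.0
shift [ 0.16 -0.04 -0.  ] turn [ 0.01 -0.02 -0.07]
```

View pics/j1.png

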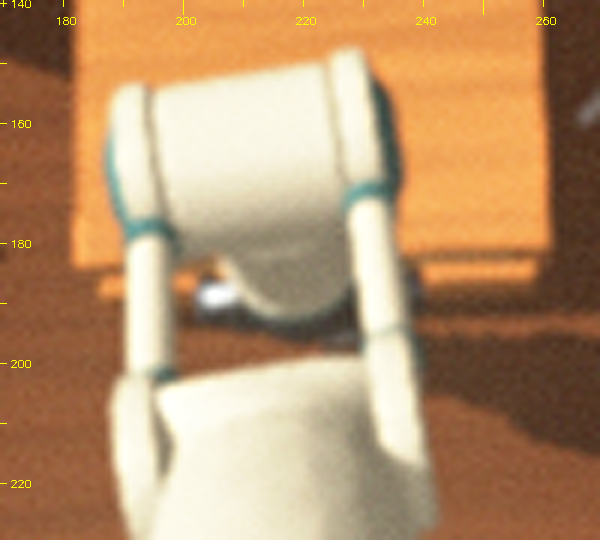

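View pics/j2.png

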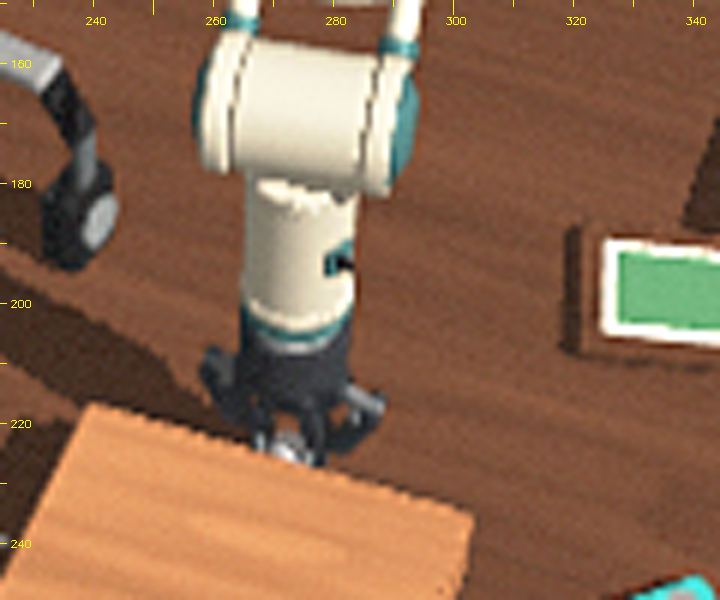

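Push gently until the stop shows in the force.

```bash
python3 -m jog '[255,0.2,0,0,0,0,0,255,0.4,0,0,0,0,0,255,0.4,0,0,0,0,0]' 80; python3 go.py|tail -1; python3 -m jog '[255,0.3,0,0,0,0,0,255,0.3,0,0,0,0,0]' 80
```

```text
clock: 17.48
position: [0.5971, 0.1571, 0.0161]
ee_rot: [-0.707, 0.708, 0.002, -0.012]
contact_force: [-10.3, -1.1, 8.7]
width: 0.0272
now [0.5971 0.1571 0.0161] phi 91.1 lean [-0.0135 -0.0015] w 0.0272 F [-10.3  -1.1   8.7] t 17.475
clock: 17.73
position: [0.5972, 0.1571, 0.016]
ee_rot: [-0.707, 0.708, -0.0, -0.014]
contact_force: [-16.3, -0.5, 12.4]
width: 0.0276
```

```bash
python3 -m jog '[255,0.4,0,0,0,0,0,255,0.4,0,0,0,0,0,255,0.4,0,0,0,0,0]' 80; python3 -m jog '[255,-0.4,0,0,0,0,0,95,-0.6,0,0,0,0,0,95,-0.6,0,0,0,0,0,95,-0.6,0,0,0,0,0]'; python3 -m jog '[95,-0.5,-5,0,0,0,0,95,-0.5,-10,0,0,0,0,95,-1,-15,0,0,0,0,95,-20,-25,0,0,0,0,95,-20,-25,0,0,0,0,95,-20,-25,0,0,0,0,95,-20,-25,0,0,0,0]'; python3 go.py; python3 - <<'E'
from det import *
crop(t,150,110,280,220,"k1",6);crop(s,205,170,325,290,"k2",5);crop(t,270,160,430,260,"k3",5)
E
```

```text
clock: 18.1
position: [0.5971, 0.1571, 0.016]
ee_rot: [-0.706, 0.708, -0.003, -0.016]
contact_force: [-22.9, -0.5, 18.0]
width: 0.0277
clock: 18.6
position: [0.6049, 0.1575, 0.0165]
ee_rot: [-0.707, 0.707, 0.007, -0.007]
contact_force: [-0.6, 0.2, 1.7]
width: 0.0538
clock: 19.48
position: [0.4031, 0.1538, 0.2686]
ee_rot: [0.707, -0.707, -0.008, 0.006]
contact_force: [-0.1, -1.0, 0.9]
width: 0.0536
now [0.4031 0.1538 0.2686] phi 91.1 lean [0.0031 0.0006] w 0.0536 F [-0.1 -1.   0.9] t 19.475
```

View pics/k1.png

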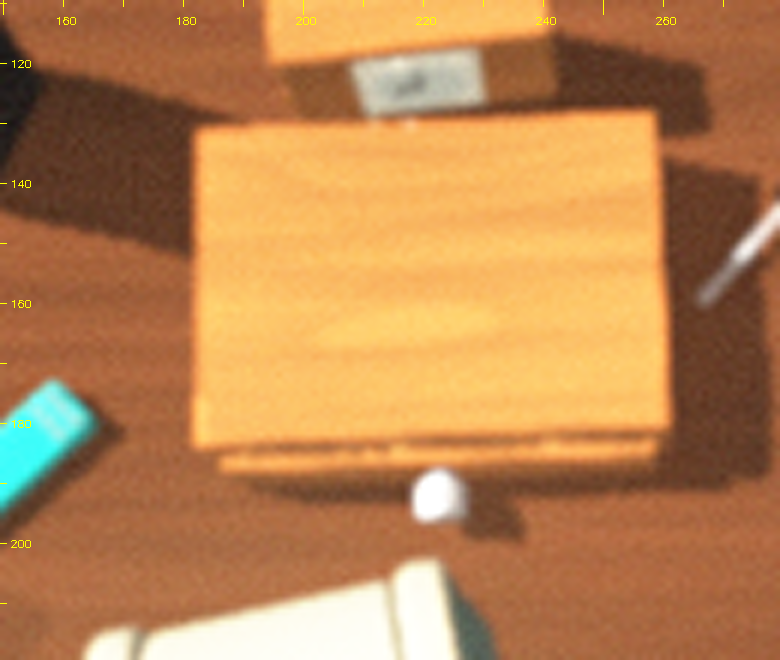

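View pics/k2.png

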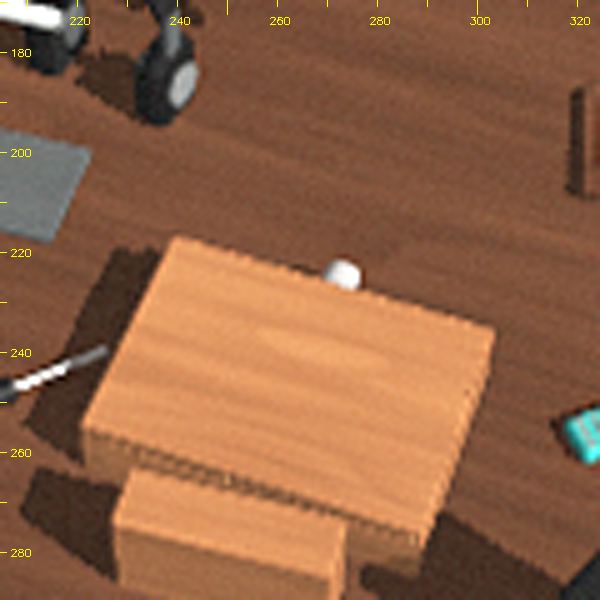

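View pics/k3.png

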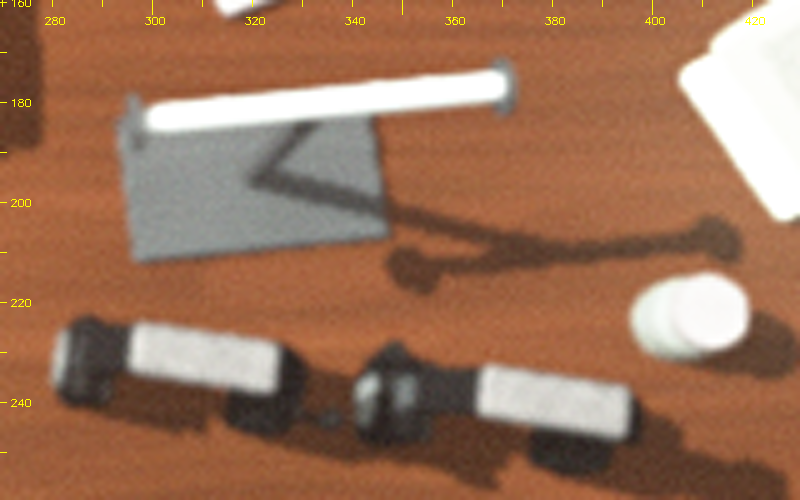

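```bash
python3 - <<'E'
from det import *
for p in((222.5,191.5),):print("knob",onz(t,*p,.029).round(4))
for p in((186,187),(258,184.7)):print("panel front top edge",onz(t,*p,.051).round(4))
def pads(im,box,V):
    x0,y0,x1,y1=box;k=6
    c=cv2.resize(im["color"][y0:y1,x0:x1],None,fx=k,fy=k,interpolation=cv2.INTER_CUBIC);h=cv2.cvtColor(c,cv2.COLOR_BGR2HSV)
    m=(h[...,1]<60)&(h[...,2]>V)
    q=big(m,1,500)[0];M=cv2.moments(q);f=lambda p:(np.array(p)+.5)/k-.5+[x0,y0]
    bx=cv2.boxPoints(cv2.minAreaRect(q));return f([M["m10"]/M["m00"],M["m01"]/M["m00"]]),f(bx)
for nm,tb,sb in(("H1",(290,215,332,245),(210,148,243,168)),("H2",(358,225,402,255),(172,132,200,152))):
    ct,bt=pads(t,tb,120);cs,bs=pads(s,sb,115)
    print(nm,ct.round(1),cs.round(1),bs.round(1).tolist());print(tri(t,ct,s,cs).round(4),onz(t,*ct,.191).round(4),onz(s,*cs,.191).round(4))
    B=np.array([onz(t,*q,.191)[:2] for q in bt]);print(B.round(4).tolist())
    e=[B[(i+1)%4]-B[i] for i in range(4)];L=[np.linalg.norm(v) for v in e];i=int(np.argmax(L));print("len",np.round(L,4),"ang",np.degrees(np.arctan2(e[i][1],e[i][0])))
E
```

```text
knob [0.6021 0.1597 0.029 ]
panel front top edge [0.6171 0.2897 0.051 ]
panel front top edge [0.6199 0.0291 0.051 ]
H1 [310.1 231.1] [225.  158.2] [[214.3, 156.8], [217.4, 150.5], [235.4, 159.3], [232.4, 165.6]]
[ 0.4356 -0.1284  0.1874] [ 0.4353 -0.1279  0.191 ] [ 0.4389 -0.1267  0.191 ]
[[0.4265, -0.0777], [0.4601, -0.0843], [0.4439, -0.1783], [0.4105, -0.1712]]
len [0.0342 0.0954 0.0342 0.0948] ang -99.74567078143428
H2 [380.1 239.8] [184.7 141.7] [[174.6, 140.5], [177.7, 134.4], [194.5, 142.8], [191.4, 148.9]]
[ 0.4035 -0.3454  0.1884] [ 0.4034 -0.3446  0.191 ] [ 0.406  -0.3435  0.191 ]
[[0.3946, -0.2933], [0.4281, -0.3011], [0.4122, -0.396], [0.379, -0.3877]]
len [0.0343 0.0963 0.0343 0.0956] ang -99.45190164813397
```

```bash
python3 go.py .4312 -.1536 .26 -9.7
```

```text
now [0.4058 0.1539 0.267 ] phi 91.1 lean [0.0027 0.0002] w 0.0536 F [ 0.9 -0.2  1.2] t 19.675
shift [  1.94   0.7  -30.8 ] turn [-2.00e-02  1.26e+01  1.00e-02]
```

```bash
python3 -m jog '[70,2,0,-31,0,12.6,0,70,2,0,-31,0,12.6,0,70,2,0,-31,0,12.6,0,70,2,0,-31,0,12.6,0,70,2,0,-31,0,12.6,0,70,2,0,-31,0,12.6,0,70,2,0,-31,0,12.6,0,70,2,0,-31,0,12.6,0,70,2,0,-31,0,12.6,0,70,2,0,-31,0,12.6,0,70,2,0,-31,0,12.6,0,70,2,0,-31,0,12.6,0]'; python3 go.py .4312 -.1536 .182 -9.7; python3 - <<'E'
from det import *
crop(t,270,170,400,260,"l1",6);crop(s,165,120,255,200,"l2",7)
E
```

```text
clock: 21.18
position: [0.4314, -0.1562, 0.2659]
ee_rot: [0.456, -0.456, 0.541, -0.54]
contact_force: [0.4, 1.0, 0.4]
width: 0.0624
now [ 0.4314 -0.1562  0.2659] phi -9.6 lean [-0.001   0.0004] w 0.0624 F [0.4 1.  0.4] t 21.175
shift [-0.25  8.39 -0.05] turn [ 0.01  0.01 -0.  ]
```

View pics/l1.png

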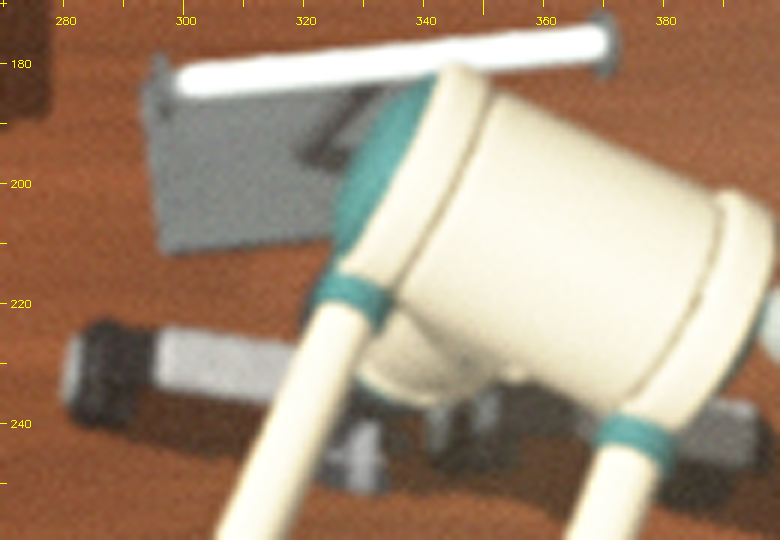

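View pics/l2.png

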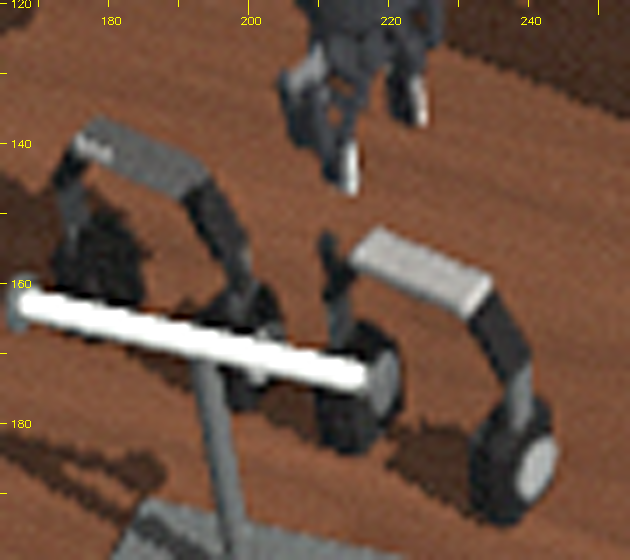

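```bash
python3 - <<'E'
from det import *
for z in(.12,.15,.18,.2): print(z,onz(s,211.5,154,z).round(3),"top",onz(t,335,243,z).round(3))
print(tri(s,(211.5,154),t,(335,243)))
E
```

```text
0.12 [ 0.37  -0.232  0.12 ] top [ 0.401 -0.219  0.12 ]
0.15 [ 0.398 -0.216  0.15 ] top [ 0.399 -0.213  0.15 ]
0.18 [ 0.426 -0.2    0.18 ] top [ 0.397 -0.206  0.18 ]
0.2 [ 0.444 -0.189  0.2  ] top [ 0.396 -0.201  0.2  ]
[ 0.39940738 -0.21343915  0.15189956]
```

```bash
python3 -m jog '[70,-0.25,3,-0.1,0,0,0,70,-0.25,6,-0.1,0,0,0,70,-0.25,7.5,-0.1,0,0,0,70,-0.25,8.3,-0.1,0,0,0,70,-0.25,8.3,-0.1,0,0,0]';python3 go.py .4312 -.1536 .182 -9.7; python3 - <<'E'
from det import *
crop(s,185,120,255,200,"m2",8)
E
```

```text
clock: 22.0
position: [0.4306, -0.1532, 0.1837]
ee_rot: [-0.456, 0.456, -0.54, 0.54]
contact_force: [-0.5, 0.1, 1.2]
width: 0.0622
now [ 0.4306 -0.1532  0.1837] phi -9.7 lean [ 0.0002 -0.0002] w 0.0622 F [-0.5  0.1  1.2] t 22.0
shift [0.03 0.17 0.07] turn [-0.  0.  0.]
```

View pics/m2.png

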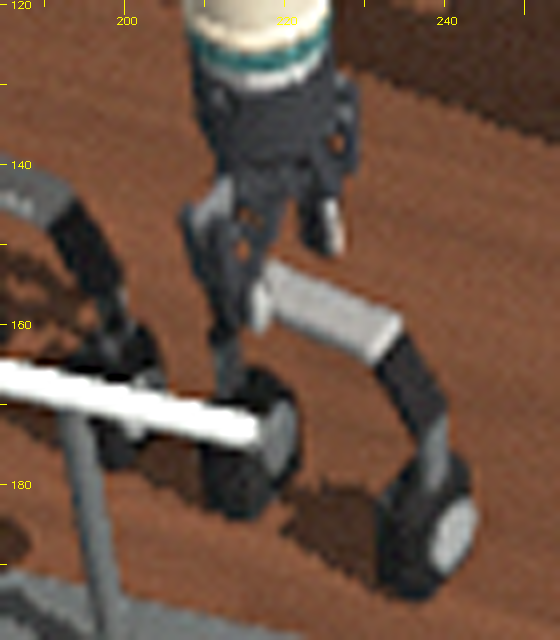

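```bash
python3 -m jog '[70,0,0.1,0.05,0,0,0,255,0,0.1,0.05,0,0,0,255,0,0.1,0.05,0,0,0,255,0,0.1,0.05,0,0,0,255,0,0.1,0.05,0,0,0]' 20;python3 go.py; python3 -m jog '[255,0,-0.2,0,0,0,0,255,0,-0.6,0,0,0,0,255,0,-1,0,0,0,0,255,0,-1,0,0,0,0]'; python3 - <<'E'
from det import *
print(get_state()["moment"])
crop(s,185,120,255,200,"n2",8); crop(t,270,180,360,260,"n1",7)
E
```

```text
clock: 22.72
position: [0.4312, -0.1533, 0.183]
ee_rot: [-0.456, 0.456, -0.54, 0.541]
contact_force: [0.7, 0.4, 3.2]
width: 0.0312
now [ 0.4312 -0.1533  0.183 ] phi -9.7 lean [ 0.0009 -0.0004] w 0.0312 F [0.7 0.4 3.2] t 22.725
clock: 23.22
position: [0.431, -0.1532, 0.1929]
ee_rot: [-0.456, 0.456, -0.54, 0.541]
contact_force: [0.1, 0.9, -2.6]
width: 0.0314
[-0.02884748 -0.03580675  0.0072673 ]
```

View pics/n2.png

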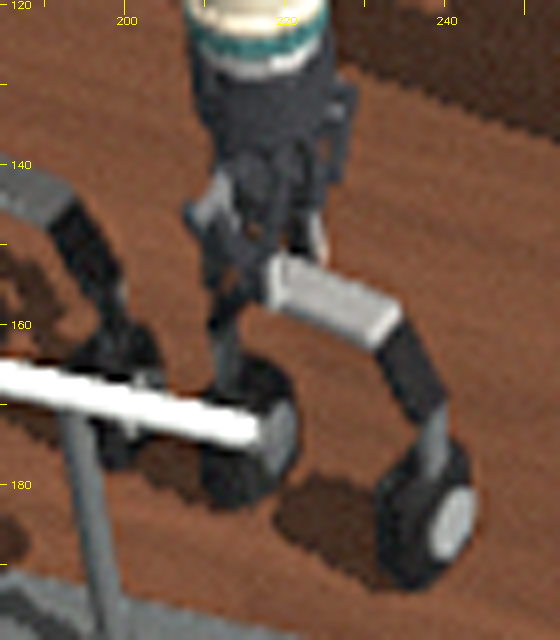

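```bash
python3 -m jog '[255,0,0,0,0,0,0,255,0,0,0,0,0,0,255,0,0,0,0,0,0,255,0,0,0,0,0,0]' 6;python3 go.py; python3 - <<'E'
from det import *
print(get_state()["moment"])
crop(s,185,120,255,200,"o2",8)
E
```

```text
clock: 23.82
position: [0.4308, -0.1531, 0.1926]
ee_rot: [-0.456, 0.456, -0.54, 0.54]
contact_force: [0.3, 0.7, -2.6]
width: 0.0317
now [ 0.4308 -0.1531  0.1926] phi -9.7 lean [-0.0001 -0.0001] w 0.0317 F [ 0.3  0.7 -2.6] t 23.825
[-0.00215481 -0.00771466  0.00888063]
```

View pics/o2.png

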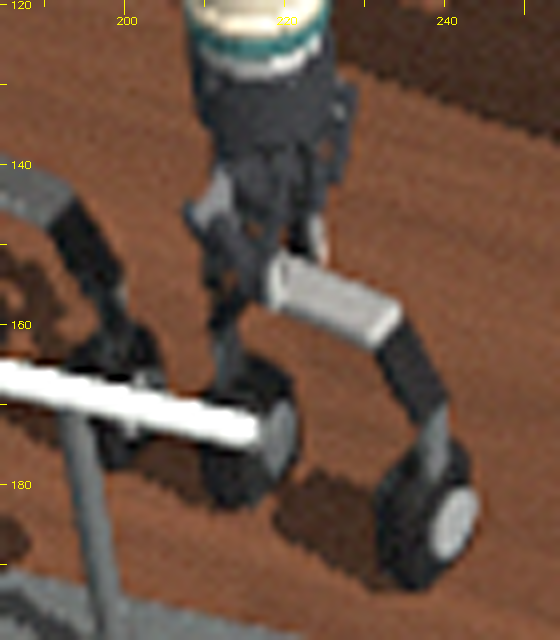

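```bash
python3 -m jog '[255,0,0,0,0,0,0,255,0,0,0,0,0,0,255,0,-1,0,0,0,0,255,0,-3,0,0,0,0,255,0,-6,0,0,0,0,255,0,-9,0,0,0,0,255,0,-12,0,0,0,0,255,0,-15,0,0,0,0,255,0,-18,0,0,0,0,255,0,-21,0,0,0,0,255,0,-24,0,0,0,0,255,0,-26,0,0,0,0]' 40;python3 -m jog '[255,0,-0.8,0,0,0,0,255,0,-1,0,0,0,0]'; python3 go.py .583 -.142 .466 -85.7
```

```text
clock: 25.42
position: [0.4308, -0.1531, 0.4549]
ee_rot: [-0.456, 0.456, -0.539, 0.541]
contact_force: [0.1, 0.2, -2.2]
width: 0.0308
clock: 25.68
position: [0.4307, -0.1531, 0.4628]
ee_rot: [-0.456, 0.456, -0.54, 0.541]
contact_force: [-0.5, 0.6, -3.3]
width: 0.0302
now [ 0.4307 -0.1531  0.4628] phi -9.7 lean [ 0.0003 -0.0002] w 0.0302 F [-0.5  0.6 -3.3] t 25.675
shift [-3.65 -0.31 14.82] turn [-0.   9.5 -0. ]
```

```bash
python3 -m jog '[255,-0.2,-0.3,0.8,0,0.5,0,255,-0.5,-0.3,2.2,0,1.4,0,255,-0.9,-0.3,3.8,0,2.4,0,255,-1.3,-0.3,5.4,0,3.4,0,255,-1.7,-0.3,7,0,4.4,0,255,-2.1,-0.3,8.6,0,5.4,0,255,-2.5,-0.3,10.2,0,6.4,0,255,-2.9,-0.3,11.8,0,7.4,0,255,-3.3,-0.3,13.2,0,8.3,0,255,-3.5,-0.3,14.2,0,9.1,0,255,-3.6,-0.3,14.8,0,9.5,0,255,-3.6,-0.3,14.8,0,9.5,0]';python3 -m jog '[255,0,0,0,0,0,0,255,0,0,0,0,0,0]'; python3 go.py .583 -.142 .28 -85.7; python3 - <<'E'
from det import *
crop(s,150,80,270,220,"p2",5); crop(t,270,120,400,260,"p1",5)
E
```

```text
clock: 27.18
position: [0.583, -0.1425, 0.464]
ee_rot: [0.026, -0.028, 0.707, -0.706]
contact_force: [-0.1, 0.8, -2.7]
width: 0.0301
clock: 27.42
position: [0.5824, -0.1425, 0.4656]
ee_rot: [0.027, -0.027, 0.707, -0.707]
contact_force: [0.9, -0.5, -2.3]
width: 0.0305
now [ 0.5824 -0.1425  0.4656] phi -85.7 lean [-0.0003 -0.    ] w 0.0305 F [ 0.9 -0.5 -2.3] t 27.425
shift [-0.07 18.56 -0.04] turn [0. 0. 0.]
```

View pics/p2.png

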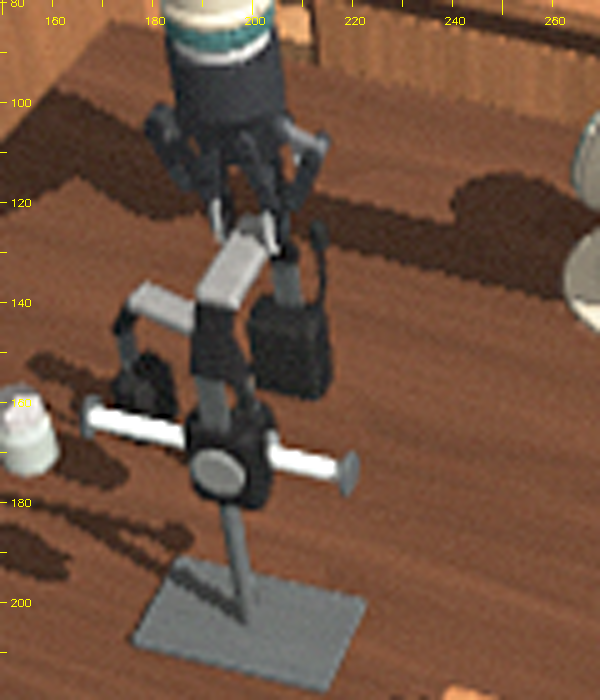

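View pics/p1.png

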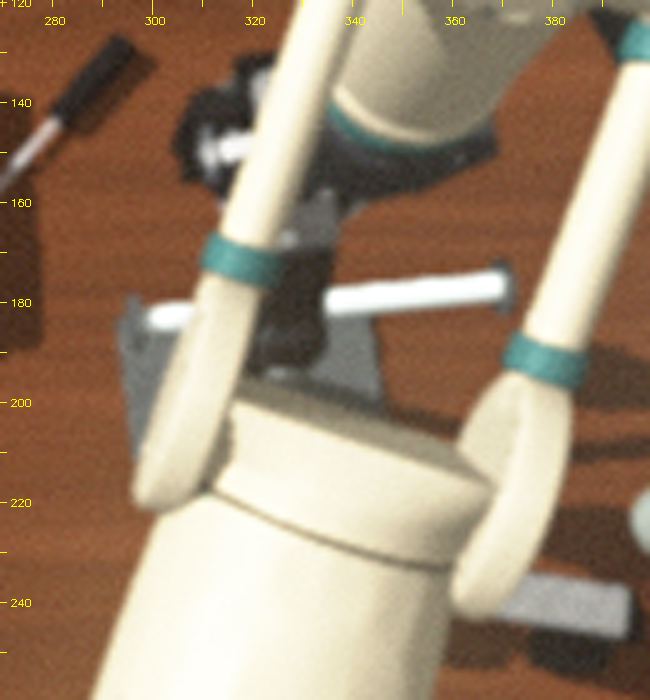

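```bash
python3 - <<'E'
from det import *
L=tri(t,(370,176.5),s,(167.5,162.7));R=tri(t,(299,183.2),s,(217,173))
print(L,R,(L+R)/2)
for p in((167.5,162.7),(217,173)): print(onz(s,*p,.237).round(4))
for p in((370,176.5),(299,183.2)): print(onz(t,*p,.237).round(4),onz(t,*p,.245).round(4))
# base plate scene corners z=.01
for p in((186,191),(222.5,200),(214.5,217.5),(175.5,208)): print("base",onz(s,*p,.01).round(4))
print("post foot",onz(s,199.0,204,.01).round(4))
E
```

```text
[ 0.59536298 -0.31506205  0.24076338] [ 0.57834163 -0.09444388  0.24441835] [ 0.5868523  -0.20475297  0.24259087]
[ 0.5922 -0.3181  0.237 ]
[ 0.5722 -0.0992  0.237 ]
[ 0.5961 -0.3159  0.237 ] [ 0.5942 -0.3132  0.245 ]
[ 0.5796 -0.0943  0.237 ] [ 0.5778 -0.0932  0.245 ]
base [ 0.5389 -0.2954  0.01  ]
base [ 0.5276 -0.1122  0.01  ]
base [ 0.6328 -0.1035  0.01  ]
base [ 0.6473 -0.2917  0.01  ]
post foot [ 0.5879 -0.2027  0.01  ]
```

```bash
python3 -m jog '[255,0,1,0,0,0,0,255,0,3,0,0,0,0,255,0,5.5,0,0,0,0,255,0,8,0,0,0,0,255,0,10.5,0,0,0,0,255,0,13,0,0,0,0,255,0,15.5,0,0,0,0,255,0,17.5,0,0,0,0,255,0,19,0,0,0,0,255,0,20,0,0,0,0,255,0,20,0,0,0,0]';python3 -m jog '[255,0,0,0,0,0,0]'; python3 go.py .5825 -.142 .253 -85.7; python3 - <<'E'
from det import *
print(get_state()["moment"])
crop(s,150,110,250,220,"q2",6); crop(t,270,120,400,260,"q1",5)
E
```

```text
clock: 29.0
position: [0.5824, -0.1424, 0.265]
ee_rot: [0.026, -0.027, 0.707, -0.706]
contact_force: [-0.5, -0.5, -3.0]
width: 0.0303
clock: 29.12
position: [0.5833, -0.1427, 0.2664]
ee_rot: [-0.027, 0.026, -0.706, 0.707]
contact_force: [0.2, 0.4, -2.9]
width: 0.0306
now [ 0.5833 -0.1427  0.2664] phi -85.7 lean [ 0.0016 -0.0007] w 0.0306 F [ 0.2  0.4 -2.9] t 29.125
shift [ 0.07  1.34 -0.08] turn [-0.01  0.   -0.01]
[-0.03507878 -0.0066583  -0.04640259]
```

View pics/q2.png

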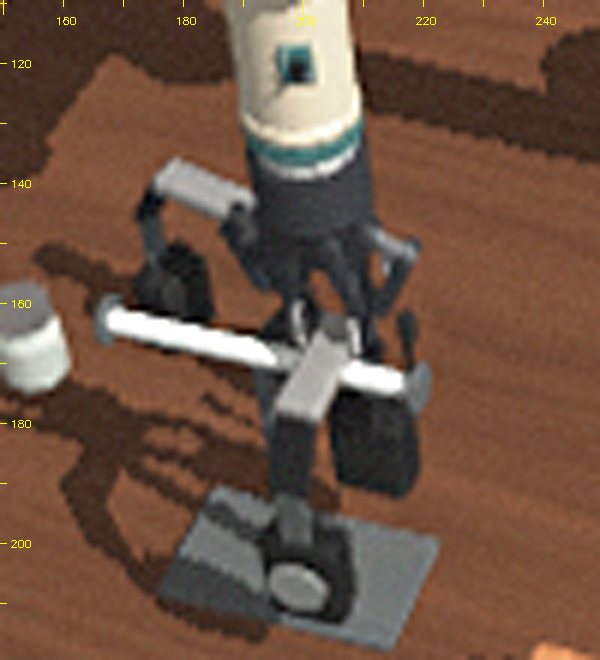

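```bash
python3 -m jog '[255,0,0.3,0,0,0,0,255,0,0.6,0,0,0,0,255,0,0.9,0,0,0,0,255,0,0.9,0,0,0,0]' 20; python3 -m jog '[255,0,0,0,0,0,0,255,0,0,0,0,0,0,255,0,0,0,0,0,0]' 6;  python3 go.py .5825 -.142 .253 -85.7
```

```text
clock: 29.72
position: [0.5825, -0.1424, 0.2561]
ee_rot: [0.026, -0.027, 0.707, -0.707]
contact_force: [-0.9, -0.6, -3.1]
width: 0.0307
clock: 30.1
position: [0.5828, -0.1425, 0.2567]
ee_rot: [-0.027, 0.027, -0.707, 0.707]
contact_force: [-0.5, -0.5, -3.6]
width: 0.0301
now [ 0.5828 -0.1425  0.2567] phi -85.7 lean [ 0.0002 -0.0002] w 0.0301 F [-0.5 -0.5 -3.6] t 30.1
shift [ 0.03  0.37 -0.05] turn [-0.  0. -0.]
```

```bash
python3 -m jog '[255,0,0.1,0,0,0,0,255,0,0.2,0,0,0,0]' 20; python3 -m jog '[255,0,0.1,0,0,0,0,255,0,0.1,0,0,0,0]' 20;  python3 -m jog '[255,0,0.1,0,0,0,0,255,0,0.1,0,0,0,0]' 20
```

```text
clock: 30.35
position: [0.5827, -0.1425, 0.2545]
ee_rot: [-0.027, 0.027, -0.707, 0.707]
contact_force: [-0.5, 0.5, -2.7]
width: 0.0305
clock: 30.6
position: [0.5827, -0.1425, 0.2534]
ee_rot: [0.027, -0.027, 0.707, -0.707]
contact_force: [0.6, -0.3, -3.8]
width: 0.0302
clock: 30.85
position: [0.5828, -0.1425, 0.2531]
ee_rot: [-0.027, 0.026, -0.706, 0.707]
contact_force: [0.8, -1.1, -0.6]
width: 0.0304
```

```bash
python3 -m jog '[255,0,0.1,0,0,0,0,255,0,0.1,0,0,0,0]' 20; python3 - <<'E'
from det import *
print(get_state()["moment"],get_state()["contact_force"])
crop(s,150,110,250,220,"r2",6); crop(t,270,120,400,260,"r1",5)
E
```

```text
clock: 31.1
position: [0.5829, -0.1426, 0.253]
ee_rot: [-0.027, 0.026, -0.706, 0.707]
contact_force: [-2.3, 0.8, 5.2]
width: 0.0305
[0.17390114 0.29819245 0.03444236] [-2.39569108  0.86031974  5.37819946]
```

View pics/r2.png

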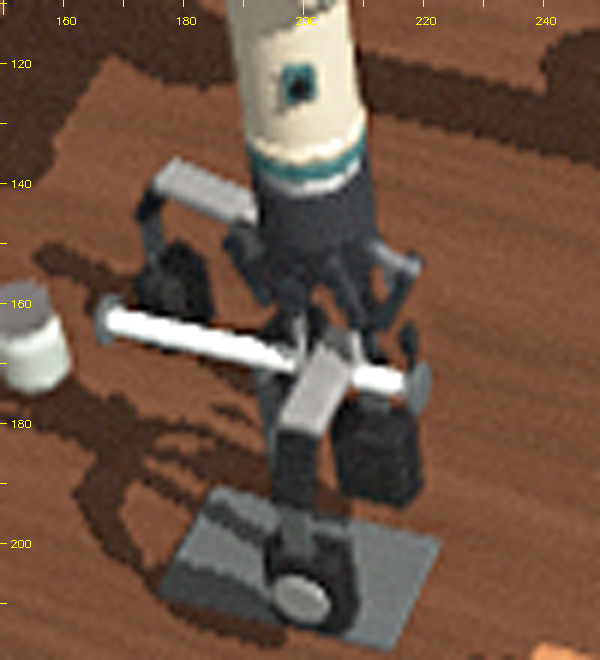

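View pics/r1.png

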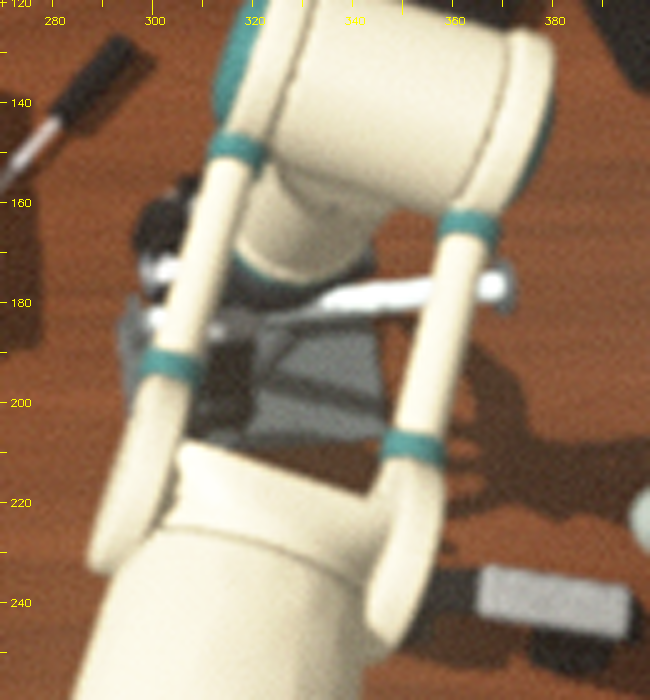

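```bash
python3 -m jog '[255,0,-0.1,0,0,0,0,255,0,-0.1,0,0,0,0]' 20; python3 -m jog '[255,0,0,0,0,0,0,255,0,0,0,0,0,0]' 6; python3 - <<'E'
from det import *
print(get_state()["moment"],get_state()["contact_force"],get_state()["position"],get_state()["width"])
E
```

```text
clock: 31.45
position: [0.5829, -0.1426, 0.2531]
ee_rot: [-0.027, 0.026, -0.706, 0.707]
contact_force: [-0.7, 0.8, 4.6]
width: 0.0305
clock: 31.7
position: [0.5829, -0.1426, 0.253]
ee_rot: [-0.027, 0.026, -0.706, 0.707]
contact_force: [-1.1, 0.1, 5.3]
width: 0.0304
[8.66147726e-02 2.84536633e-01 2.27907280e-04] [-1.65736816  0.45857447  4.98950617] [ 0.58287413 -0.14256275  0.25305347] 0.030917857471940206
```

```bash
python3 -m jog '[255,0,-0.1,0,0,0,0,255,0,-0.1,0,0,0,0]' 6; python3 -m jog '[255,0,0,0,0,0,0,255,0,0,0,0,0,0,255,0,0,0,0,0,0]' 6
```

```text
clock: 32.05
position: [0.5828, -0.1426, 0.2531]
ee_rot: [0.027, -0.027, 0.707, -0.707]
contact_force: [-1.0, 0.1, 1.9]
width: 0.0303
clock: 32.42
position: [0.5828, -0.1425, 0.2531]
ee_rot: [0.027, -0.027, 0.707, -0.707]
contact_force: [1.6, -0.4, -2.3]
width: 0.0305
```

```bash
python3 -m jog '[168,0,0,0,0,0,0,166,0,0,0,0,0,0,164,0,0,0,0,0,0,162,0,0,0,0,0,0,160,0,0,0,0,0,0,158,0,0,0,0,0,0,156,0,0,0,0,0,0,154,0,0,0,0,0,0,152,0,0,0,0,0,0,150,0,0,0,0,0,0]' 6; python3 - <<'E'
from det import *
crop(s,150,110,250,220,"u2",6)
E
```

```text
clock: 33.67
position: [0.5828, -0.1425, 0.2537]
ee_rot: [-0.027, 0.027, -0.707, 0.707]
contact_force: [-0.5, -0.3, 0.9]
width: 0.0354
```

View pics/u2.png

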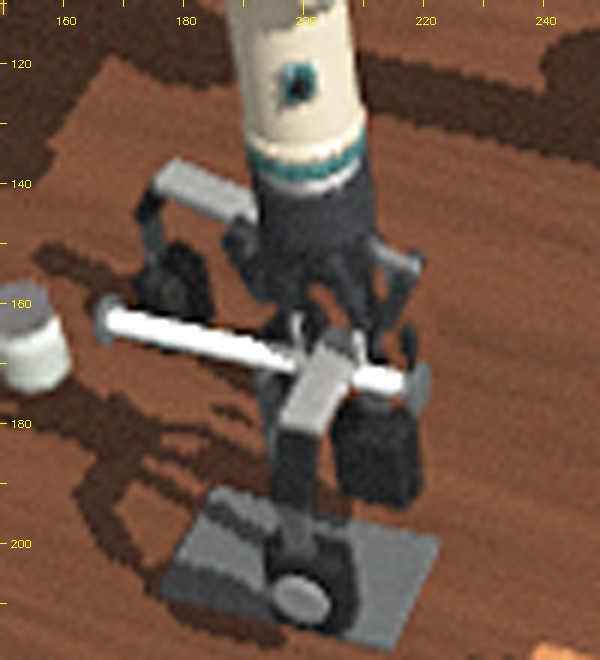

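```bash
python3 -m jog '[140,0,0,0,0,0,0,125,0,0,0,0,0,0,115,0,0,0,0,0,0,110,0,-0.5,0,0,0,0,110,0,-2,0,0,0,0,110,0,-5,0,0,0,0,110,0,-10,0,0,0,0,110,0,-10,0,0,0,0]' 20; python3 go.py .4079 -.3194 .36 -9.5 .4079 -.3194 .26 -9.5;python3 - <<'E'
from det import *
crop(s,150,110,250,220,"v2",6); crop(t,270,120,430,260,"v1",5)
E
```

```text
clock: 34.78
position: [0.5847, -0.1432, 0.3597]
ee_rot: [-0.03, 0.023, -0.705, 0.708]
contact_force: [0.1, -0.0, 0.1]
width: 0.0486
now [ 0.5847 -0.1432  0.3597] phi -85.7 lean [ 0.0103 -0.0039] w 0.0486 F [ 0.1 -0.   0.1] t 34.775
shift [18.96 -0.15 16.24] turn [-0.08 -9.52 -0.04]
shift [19.06  9.85 16.19] turn [-0.08 -9.52 -0.04]
```

View pics/v2.png

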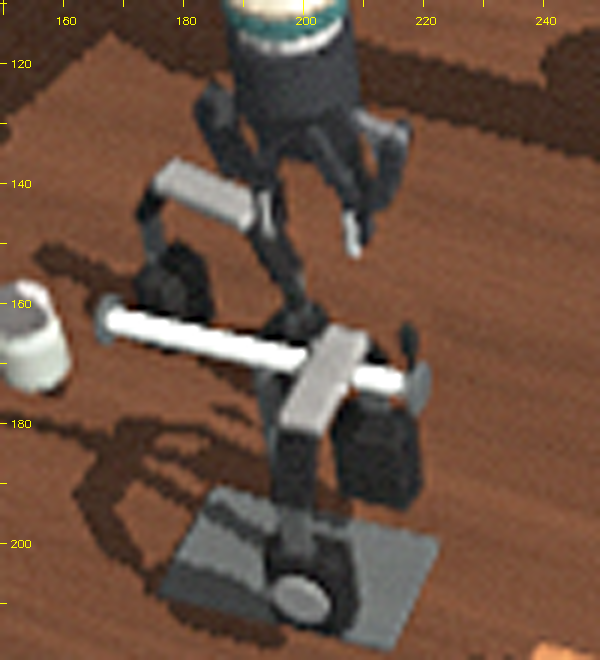

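View pics/v1.png

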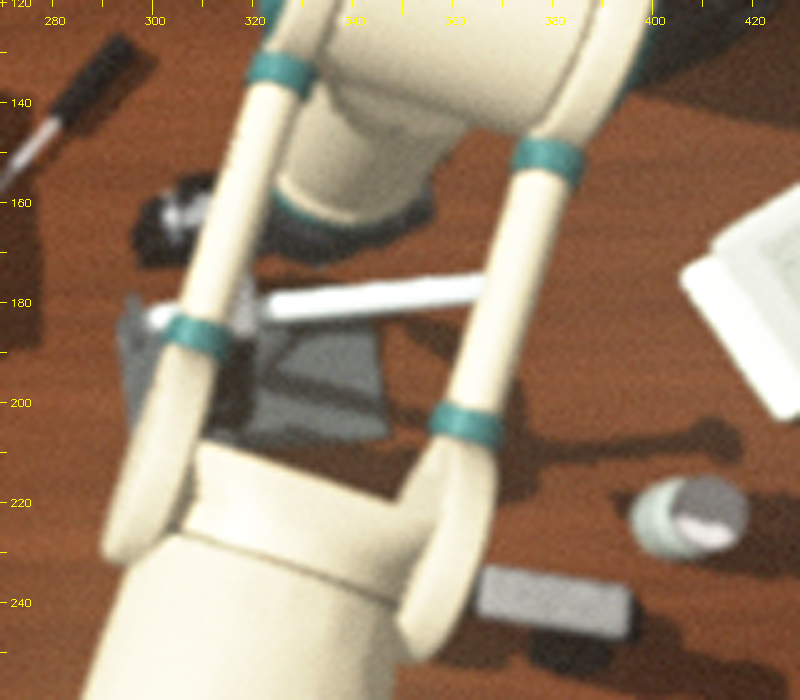

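```bash
python3 -m jog '[110,10,0,8,0,-5,0,110,19,0,16.2,0,-9.5,0,110,19,0,16.2,0,-9.5,0,70,19,0,16.2,0,-9.5,0,70,19,0,16.2,0,-9.5,0,70,19,0,16.2,0,-9.5,0,70,19,0,16.2,0,-9.5,0,70,19,6,16.2,0,-9.5,0,70,19,9,16.2,0,-9.5,0,70,19,9,16.2,0,-9.5,0]' 20; python3 -m jog '[70,0,0,0,0,0,0]';python3 go.py .4079 -.3194 .182 -9.5;python3 - <<'E'
from det import *
crop(s,150,110,250,220,"w2",6); crop(t,270,120,430,260,"w1",5)
E
```

```text
clock: 36.12
position: [0.4038, -0.3167, 0.2604]
ee_rot: [0.456, -0.456, 0.543, -0.538]
contact_force: [0.3, 0.1, -0.2]
width: 0.062
clock: 36.25
position: [0.4059, -0.3188, 0.2645]
ee_rot: [-0.456, 0.456, -0.54, 0.541]
contact_force: [-0.3, -0.2, 0.6]
width: 0.0616
now [ 0.4059 -0.3188  0.2645] phi -9.7 lean [ 0.0009 -0.0009] w 0.0616 F [-0.3 -0.2  0.6] t 36.25
shift [0.02 8.25 0.2 ] turn [-0.01 -0.02  0.01]
```

View pics/w2.png

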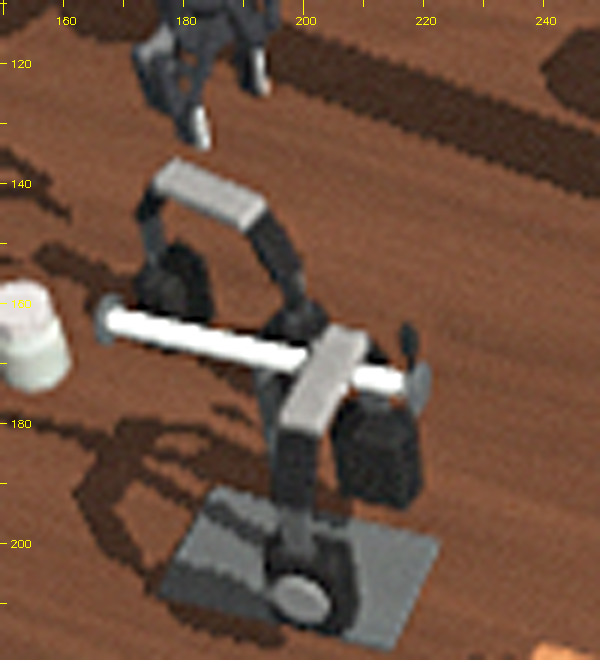

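View pics/w1.png

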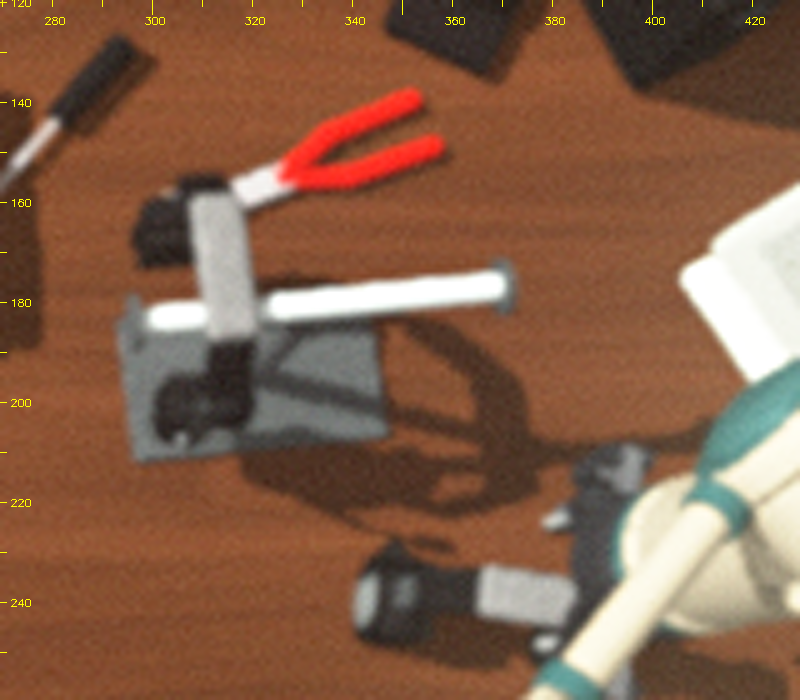

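```bash
python3 - <<'E'
from det import *
def pads(im,box,V):
    x0,y0,x1,y1=box;k=6
    c=cv2.resize(im["color"][y0:y1,x0:x1],None,fx=k,fy=k,interpolation=cv2.INTER_CUBIC);h=cv2.cvtColor(c,cv2.COLOR_BGR2HSV)
    m=(h[...,1]<60)&(h[...,2]>V)&(h[...,2]<215)
    m=cv2.morphologyEx(m.astype(np.uint8),cv2.MORPH_OPEN,np.ones((25,25)))
    q=big(m,1,500)[0];f=lambda p:(np.array(p)+.5)/k-.5+[x0,y0]
    return f(cv2.boxPoints(cv2.minAreaRect(q)))
bt=pads(t,(302,150,326,194),110)
print(bt.round(1).tolist())
print(np.array([onz(t,*q,.261)[:2] for q in bt]).round(4).tolist())
print("+x end",tri(t,(312.7,158.3),s,(199.2,180.3)).round(4))
print("-x end",tri(t,(316.3,187),s,(207.5,165)).round(4))
E
```

```text
[[306.2, 158.8], [319.3, 156.6], [324.3, 186.1], [311.1, 188.3]]
[[0.6505, -0.1169], [0.6566, -0.1576], [0.5635, -0.1668], [0.5576, -0.1268]]
+x end [ 0.6522 -0.1373  0.259 ]
-x end [ 0.5623 -0.144   0.2575]
```

```bash
python3 -m jog '[70,0,3,0.2,0,0,0,70,0,6,0.2,0,0,0,70,0,7.5,0.2,0,0,0,70,0,8.2,0.2,0,0,0,70,0,8.2,0.2,0,0,0,70,0,8.2,0.2,0,0,0]' 20; python3 go.py .4079 -.3194 .182 -9.5
```

```text
clock: 37.2
position: [0.408, -0.3193, 0.1826]
ee_rot: [-0.456, 0.456, -0.54, 0.541]
contact_force: [-0.3, 0.0, 0.6]
width: 0.0622
now [ 0.408  -0.3193  0.1826] phi -9.7 lean [ 0.0015 -0.0016] w 0.0622 F [-0.3  0.   0.6] t 37.2
shift [ 0.01  0.06 -0.01] turn [-0.01 -0.02  0.01]
```

```bash
python3 -m jog '[255,0,0,0,0,0,0,255,0,0,0,0,0,0,255,0,0,0,0,0,0,255,0,0,0,0,0,0,255,0,0,0,0,0,0]' 20;python3 go.py; python3 -m jog '[255,0,-0.2,0,0,0,0,255,0,-0.6,0,0,0,0,255,0,-1,0,0,0,0,255,0,-1,0,0,0,0]'; python3 -m jog '[255,0,0,0,0,0,0,255,0,0,0,0,0,0,255,0,0,0,0,0,0,255,0,0,0,0,0,0,255,0,0,0,0,0,0,255,0,0,0,0,0,0]' 6; python3 - <<'E'
from det import *
print(get_state()["moment"])
crop(s,150,100,230,190,"x2",8); crop(t,330,200,430,270,"x1",7)
E
```

```text
clock: 37.83
position: [0.4079, -0.3191, 0.1823]
ee_rot: [-0.456, 0.456, -0.54, 0.541]
contact_force: [1.1, 0.4, 5.3]
width: 0.0315
now [ 0.4079 -0.3191  0.1823] phi -9.7 lean [ 0.0012 -0.0011] w 0.0315 F [1.1 0.4 5.3] t 37.825
clock: 38.33
position: [0.4076, -0.3188, 0.1918]
ee_rot: [-0.456, 0.456, -0.54, 0.541]
contact_force: [-0.5, 0.5, -3.0]
width: 0.0312
clock: 39.08
position: [0.4075, -0.3187, 0.1916]
ee_rot: [-0.456, 0.456, -0.54, 0.54]
contact_force: [0.6, -0.5, -2.5]
width: 0.0313
[ 0.00774042 -0.01867218  0.01579216]
```

View pics/x2.png

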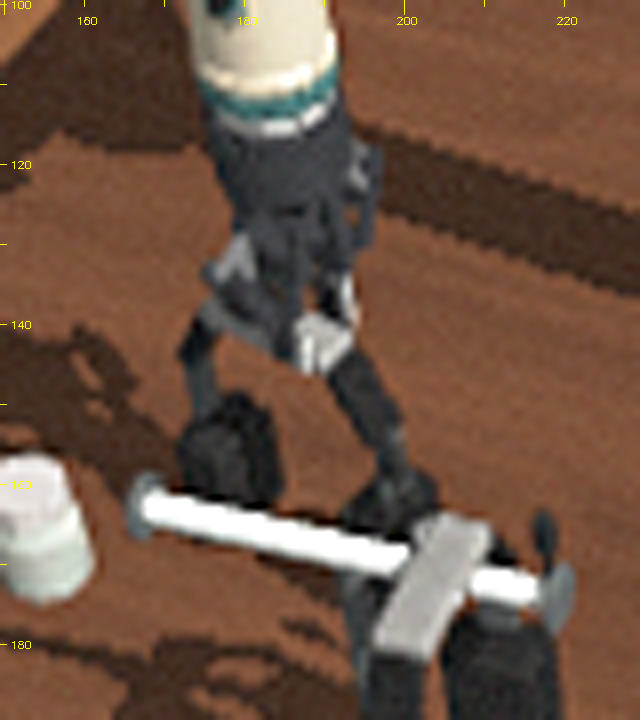

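View pics/x1.png

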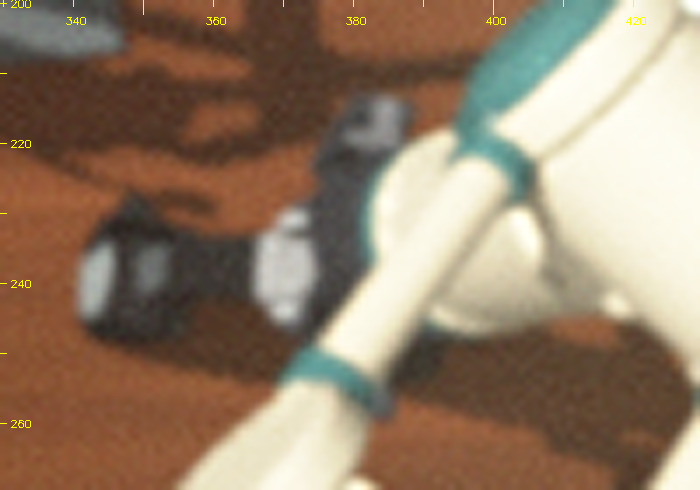

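```bash
python3 -m jog '[255,0,0,0,0,0,0,255,0,0,0,0,0,0,255,0,-1,0,0,0,0,255,0,-3,0,0,0,0,255,0,-6,0,0,0,0,255,0,-9,0,0,0,0,255,0,-12,0,0,0,0,255,0,-15,0,0,0,0,255,0,-18,0,0,0,0,255,0,-21,0,0,0,0,255,0,-24,0,0,0,0,255,0,-26,0,0,0,0]' 40;python3 -m jog '[255,0,-0.8,0,0,0,0,255,0,-1,0,0,0,0,255,0,-1,0,0,0,0]'; python3 go.py .591 -.262 .466 -85.7
```

```text
clock: 40.67
position: [0.4075, -0.3187, 0.4541]
ee_rot: [-0.456, 0.456, -0.539, 0.541]
contact_force: [0.2, -0.0, -2.4]
width: 0.0303
clock: 41.05
position: [0.4073, -0.3185, 0.4609]
ee_rot: [0.456, -0.456, 0.541, -0.54]
contact_force: [-0.6, -0.0, -2.6]
width: 0.0306
now [ 0.4073 -0.3185  0.4609] phi -9.7 lean [-0.001   0.0009] w 0.0306 F [-0.6 -0.  -2.6] t 41.05
shift [-8.66 -0.52 17.16] turn [0.01 9.5  0.  ]
```

```bash
python3 -m jog '[255,-0.4,-0.5,0.8,0,0.5,0,255,-1.2,-0.5,2.4,0,1.4,0,255,-2.1,-0.5,4.2,0,2.4,0,255,-3,-0.5,6,0,3.4,0,255,-4,-0.5,8,0,4.4,0,255,-5,-0.5,10,0,5.4,0,255,-6,-0.5,12,0,6.4,0,255,-7,-0.5,13.8,0,7.4,0,255,-7.8,-0.5,15.4,0,8.3,0,255,-8.4,-0.5,16.6,0,9.1,0,255,-8.7,-0.5,17.2,0,9.5,0,255,-8.7,-0.5,17.2,0,9.5,0]';python3 -m jog '[255,0,0,0,0,0,0,255,0,0,0,0,0,0]'; python3 go.py .591 -.262 .266 -85.7; python3 - <<'E'
from det import *
crop(s,130,80,250,220,"y2",5); crop(t,270,120,400,260,"y1",5)
E
```

```text
clock: 42.55
position: [0.5921, -0.2616, 0.4651]
ee_rot: [0.026, -0.028, 0.707, -0.706]
contact_force: [0.4, 0.3, -2.3]
width: 0.0305
clock: 42.8
position: [0.5913, -0.262, 0.4666]
ee_rot: [-0.027, 0.027, -0.707, 0.707]
contact_force: [0.6, 0.2, -1.7]
width: 0.0309
now [ 0.5913 -0.262   0.4666] phi -85.7 lean [-0.0002 -0.0001] w 0.0309 F [ 0.6  0.2 -1.7] t 42.8
shift [ 2.000e-02  2.006e+01 -0.000e+00] turn [-0.  0.  0.]
```

View pics/y2.png

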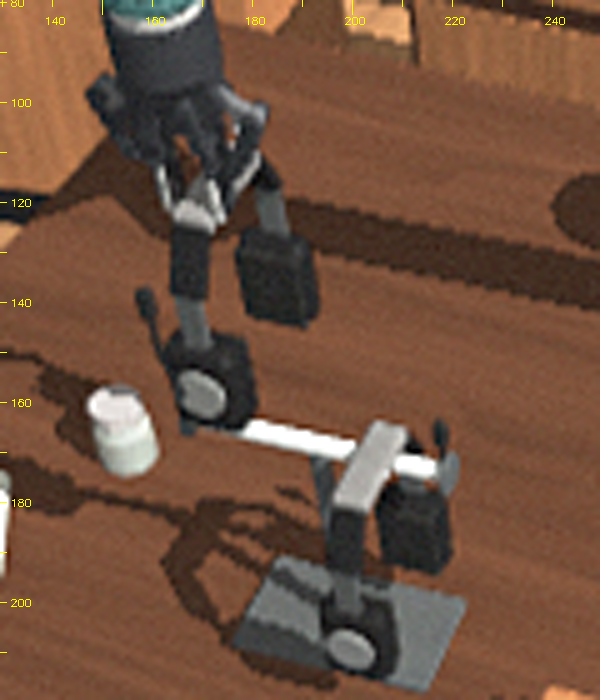

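View pics/y1.png

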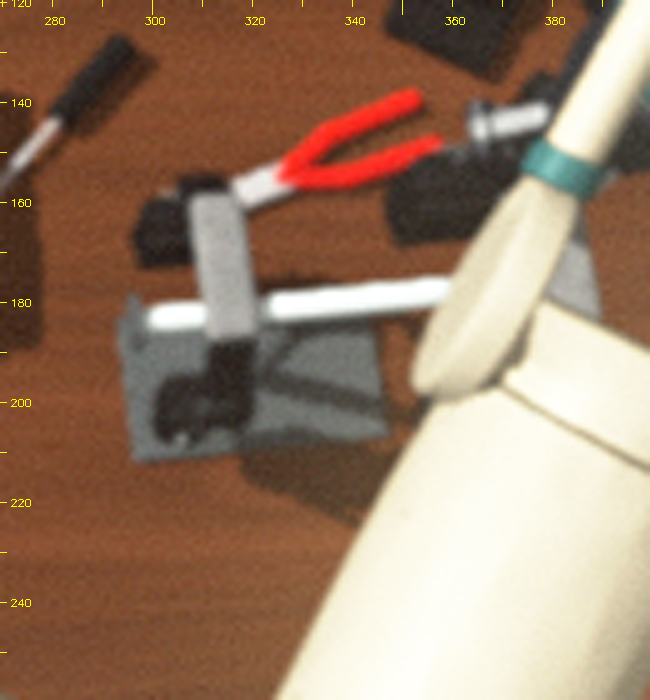

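```bash
python3 -m jog '[255,0,1,0,0,0,0,255,0,3,0,0,0,0,255,0,5.5,0,0,0,0,255,0,8,0,0,0,0,255,0,10.5,0,0,0,0,255,0,13,0,0,0,0,255,0,15.5,0,0,0,0,255,0,17.5,0,0,0,0,255,0,19,0,0,0,0,255,0,20,0,0,0,0,255,0,20,0,0,0,0]';python3 -m jog '[255,0,0.5,0,0,0,0,255,0,0.8,0,0,0,0,255,0,0.8,0,0,0,0]' 20;python3 -m jog '[255,0,0,0,0,0,0,255,0,0,0,0,0,0,255,0,0,0,0,0,0,255,0,0,0,0,0,0]' 6; python3 go.py .591 -.262 .253 -85.7; python3 - <<'E'
from det import *
print(get_state()["moment"])
crop(s,130,100,230,210,"z2",6)
E
```

```text
clock: 44.28
position: [0.5913, -0.2617, 0.2659]
ee_rot: [0.026, -0.027, 0.707, -0.706]
contact_force: [0.2, 0.4, -2.6]
width: 0.0306
clock: 44.65
position: [0.5916, -0.2618, 0.2586]
ee_rot: [-0.027, 0.027, -0.707, 0.707]
contact_force: [0.5, -0.2, -2.7]
width: 0.0305
clock: 45.15
position: [0.5917, -0.2619, 0.2587]
ee_rot: [-0.027, 0.027, -0.707, 0.707]
contact_force: [-0.4, -0.3, -2.2]
width: 0.0304
now [ 0.5917 -0.2619  0.2587] phi -85.7 lean [ 0.0001 -0.0002] w 0.0304 F [-0.4 -0.3 -2.2] t 45.15
shift [0.07 0.57 0.  ] turn [-0.  0. -0.]
[-0.02895741 -0.07351595 -0.04319404]
```

View pics/z2.png

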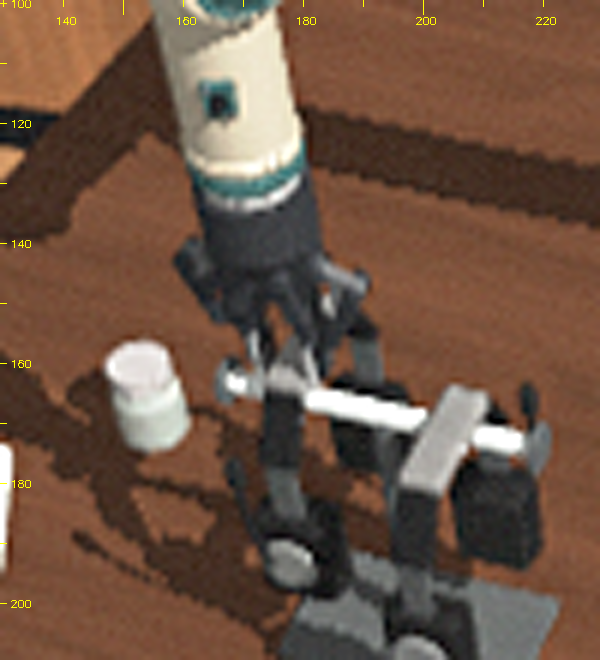

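```bash
python3 -m jog '[255,0,0.2,0,0,0,0,255,0,0.4,0,0,0,0,255,0,0.4,0,0,0,0]' 20; python3 -m jog '[255,0,0.1,0,0,0,0,255,0,0.1,0,0,0,0]' 20;  python3 -m jog '[255,0,0.1,0,0,0,0,255,0,0.1,0,0,0,0]' 20
```

```text
clock: 45.62
position: [0.5915, -0.2618, 0.2543]
ee_rot: [0.026, -0.027, 0.707, -0.707]
contact_force: [-0.5, -0.4, -2.7]
width: 0.0304
clock: 45.88
position: [0.5916, -0.2618, 0.2536]
ee_rot: [-0.027, 0.027, -0.707, 0.707]
contact_force: [0.4, 0.2, -2.7]
width: 0.0309
clock: 46.12
position: [0.5916, -0.2618, 0.2526]
ee_rot: [-0.027, 0.027, -0.707, 0.707]
contact_force: [-0.4, 0.3, -2.3]
width: 0.0307
```

```bash
python3 -m jog '[255,0,0.1,0,0,0,0,255,0,0.1,0,0,0,0]' 20; python3 -m jog '[255,0,0.05,0,0,0,0,255,0,0.05,0,0,0,0]' 20
```

```text
clock: 46.38
position: [0.5917, -0.2619, 0.2524]
ee_rot: [-0.027, 0.026, -0.706, 0.707]
contact_force: [-2.0, -0.0, 1.6]
width: 0.031
clock: 46.62
position: [0.5917, -0.2619, 0.2523]
ee_rot: [-0.027, 0.026, -0.706, 0.707]
contact_force: [-1.5, 1.1, 6.0]
width: 0.0306
```

Contact made; back off slightly to unload, then let go slowly.

```bash
python3 -m jog '[255,0,-0.1,0,0,0,0,255,0,-0.1,0,0,0,0,255,0,-0.1,0,0,0,0]' 6; python3 -m jog '[255,0,0,0,0,0,0,255,0,0,0,0,0,0]' 6
```

```text
clock: 47.0
position: [0.5917, -0.2619, 0.2524]
ee_rot: [-0.027, 0.027, -0.707, 0.707]
contact_force: [-1.5, 1.3, 3.8]
width: 0.0308
clock: 47.25
position: [0.5917, -0.2619, 0.2523]
ee_rot: [-0.027, 0.027, -0.707, 0.707]
contact_force: [-2.0, 0.1, 4.0]
width: 0.0303
```

```bash
python3 -m jog '[255,0,-0.08,0,0,0,0,255,0,-0.08,0,0,0,0,255,0,-0.08,0,0,0,0]' 6; python3 -m jog '[168,0,0,0,0,0,0,166,0,0,0,0,0,0,164,0,0,0,0,0,0,162,0,0,0,0,0,0,160,0,0,0,0,0,0,158,0,0,0,0,0,0,156,0,0,0,0,0,0,154,0,0,0,0,0,0,152,0,0,0,0,0,0,150,0,0,0,0,0,0]' 6; python3 - <<'E'
from det import *
crop(s,130,100,230,210,"aa2",6)
E
```

```text
clock: 47.62
position: [0.5917, -0.2619, 0.2524]
ee_rot: [0.027, -0.027, 0.707, -0.707]
contact_force: [0.8, 0.9, 0.4]
width: 0.0307
clock: 48.88
position: [0.5917, -0.2619, 0.253]
ee_rot: [-0.027, 0.027, -0.707, 0.707]
contact_force: [1.0, 0.6, -1.0]
width: 0.0351
```

View pics/aa2.png

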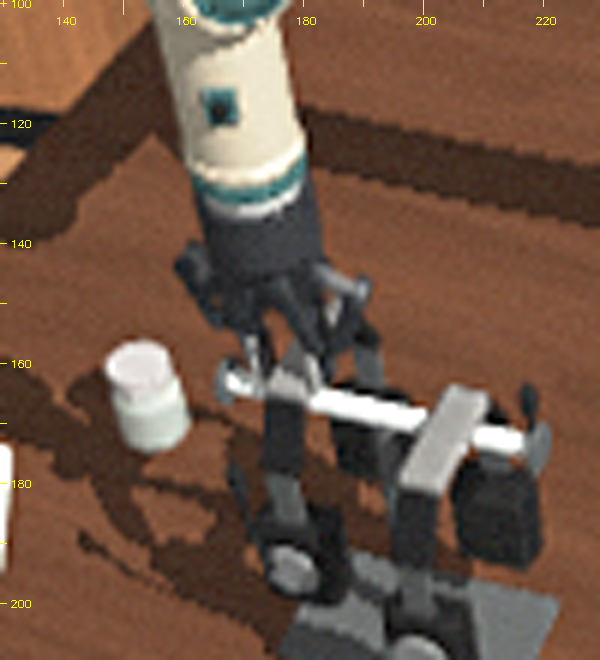

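Free, no swing seen. Open a bit more, rise and retreat high, clear of the scene.

```bash
python3 -m jog '[140,0,0,0,0,0,0,125,0,0,0,0,0,0,115,0,0,0,0,0,0,110,0,-0.5,0,0,0,0,110,0,-2,0,0,0,0,110,0,-5,0,0,0,0,110,0,-10,0,0,0,0,110,0,-10,0,0,0,0]' 20; python3 go.py .25 -.5 .36 -72
```

```text
clock: 49.98
position: [0.5934, -0.2628, 0.3593]
ee_rot: [-0.03, 0.023, -0.704, 0.709]
contact_force: [0.2, -0.8, -0.6]
width: 0.0484
now [ 0.5934 -0.2628  0.3593] phi -85.7 lean [ 0.0097 -0.0057] w 0.0484 F [ 0.2 -0.8 -0.6] t 49.975
shift [36.03 -0.27 21.07] turn [-0.05 -1.71 -0.06]
```

```bash
python3 -m jog '[110,10,0,6,0,-0.5,0,110,36,0,21,0,-1.7,0,110,36,0,21,0,-1.7,0,110,36,0,21,0,-1.7,0,110,36,0,21,0,-1.7,0,110,36,0,21,0,-1.7,0,110,36,0,21,0,-1.7,0,110,36,0,21,0,-1.7,0,110,36,0,21,0,-1.7,0]'; python3 - <<'E'
from det import *
crop(s,140,130,250,220,"bb2",7); crop(t,280,120,400,230,"bb1",5.4.__int__())
cv2.imwrite("pics/sc9.png",cv2.resize(s["color"],(800,600)));cv2.imwrite("pics/tp9.png",cv2.resize(t["color"],(800,600)))
E
```

```text
clock: 51.1
position: [0.2488, -0.498, 0.353]
ee_rot: [0.11, -0.11, 0.699, -0.698]
contact_force: [0.6, 0.2, -0.5]
width: 0.0488
```

View pics/bb2.png

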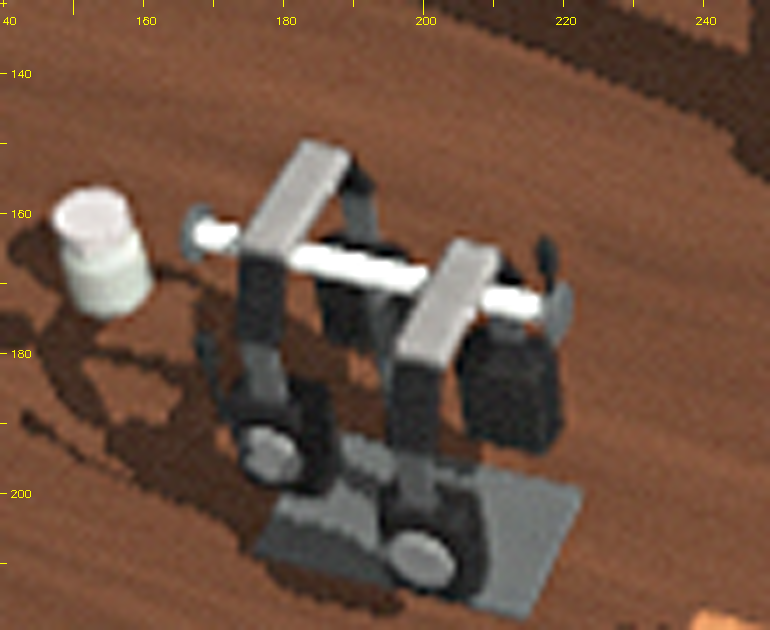

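View pics/bb1.png

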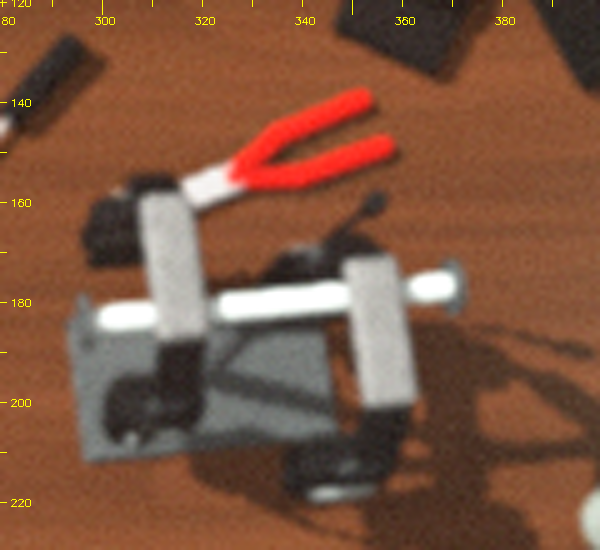

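View pics/sc9.png

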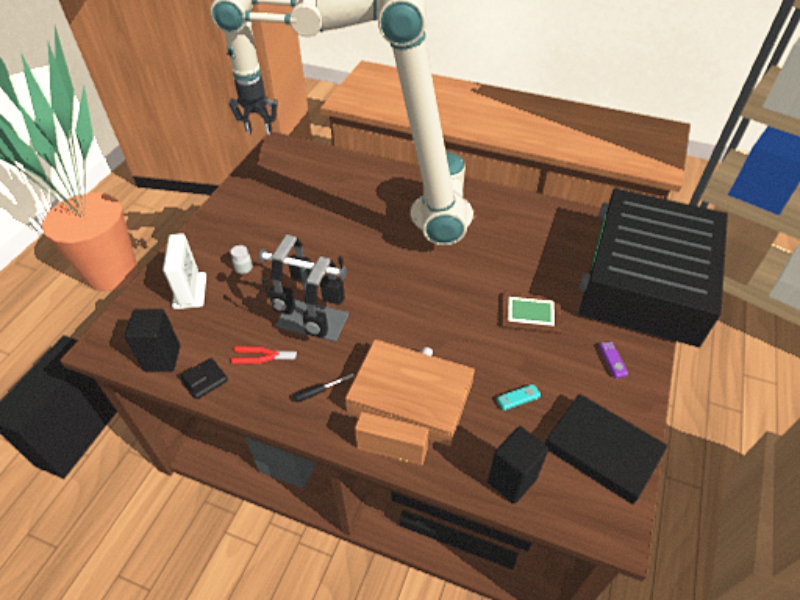

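View pics/tp9.png

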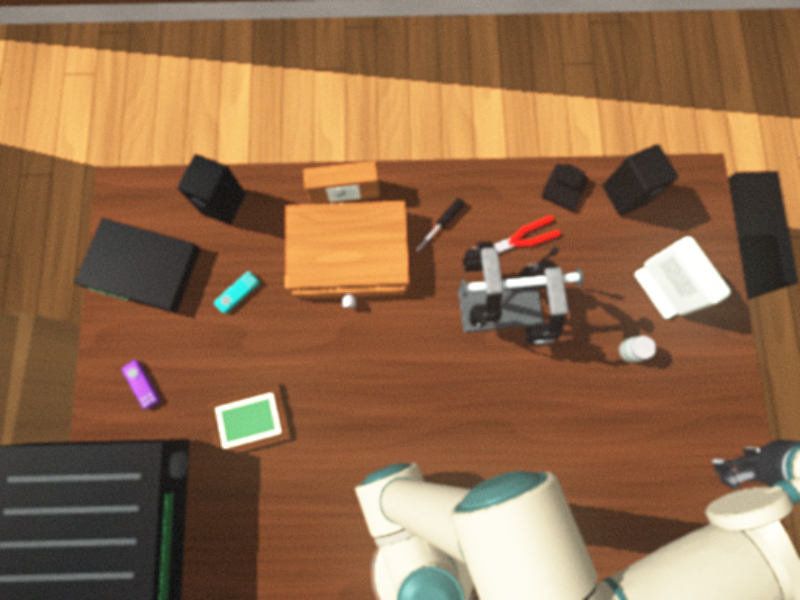

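```bash
python3 -m jog '[110,0,0,0,0,0,0,110,0,0,0,0,0,0,110,0,0,0,0,0,0,110,0,0,0,0,0,0,110,0,0,0,0,0,0,110,0,0,0,0,0,0,110,0,0,0,0,0,0]' >/dev/null; python3 - <<'E'
from det import *
def corners(im,box,lo,hi):
    x0,y0,x1,y1=box;k=8
    c=cv2.resize(im["color"][y0:y1,x0:x1],None,fx=k,fy=k,interpolation=cv2.INTER_CUBIC);h=cv2.cvtColor(c,cv2.COLOR_BGR2HSV)
    m=(h[...,1]<60)&(h[...,2]>lo)&(h[...,2]<hi);m=cv2.morphologyEx(m.astype(np.uint8),cv2.MORPH_OPEN,np.ones((27,27)))
    q=big(m,1,300)[0];b=cv2.boxPoints(cv2.minAreaRect(q));b=(b+.5)/k-.5+[x0,y0]
    b=b[np.argsort(b[:,1])];return b[:2].mean(0),b[2:].mean(0)   # upper end, lower end
for nm,tb,sb in(("H1",(302,150,326,194),(194,160,213,184)),("H2",(342,164,368,206),(172,146,192,168))):
    tu,tl=corners(t,tb,110,222);su,sl=corners(s,sb,105,222)
    print(nm,tu.round(1),tl.round(1),su.round(1),sl.round(1))
    a=tri(t,tu,s,sl);b=tri(t,tl,s,su);print(a.round(4),b.round(4),"tilt deg",np.degrees(np.arcsin((a-b)[2]/np.linalg.norm(a-b))).round(1),"len",np.linalg.norm(a-b).round(4))
E
```

```text
H1 [312.5 158.1] [312.5 193.4] [208.4 163.8] [198.4 181.4]
[ 0.6549 -0.1389  0.2542] [ 0.5469 -0.14    0.2497] tilt deg 2.3 len 0.1082
H2 [354.5 170.8] [356.4 200.8] [186.7 149.8] [177.1 166.4]
[ 0.6105 -0.2622  0.2534] [ 0.5167 -0.2613  0.2627] tilt deg -5.7 len 0.0943
```

```bash
python3 - <<'E'
from det import *
crop(s,160,140,220,215,"cc2",8); crop(t,295,150,370,225,"cc1",8)
E
```

```text
(no output)
```

View pics/cc2.png

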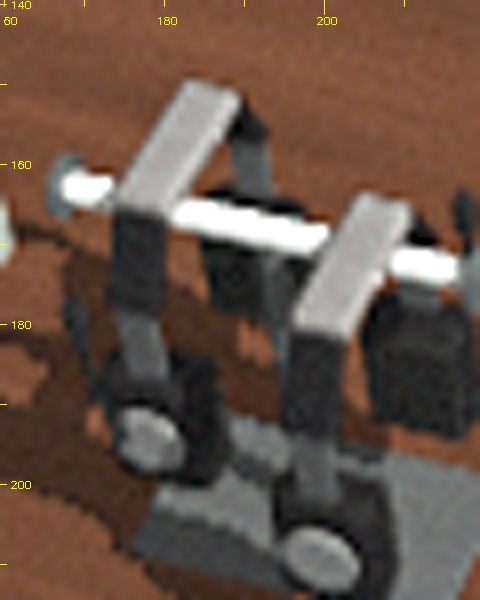

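View pics/cc1.png

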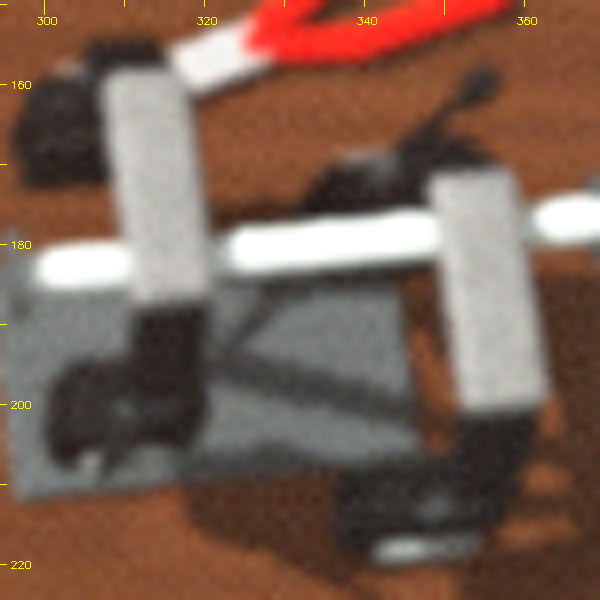

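```bash
python3 - <<'E'
from det import *
for nm,tp,tm,sp,sm in(("H1",(312,158),(316,186.8),(199.5,180.8),(207.5,164.9)),("H2",(353,171.2),(357.2,200),(177.1,165.2),(186,151))):
    a=tri(t,tp,s,sp);b=tri(t,tm,s,sm);print(nm,a.round(4),b.round(4),"tilt",np.degrees(np.arcsin((a-b)[2]/np.linalg.norm(a-b))).round(1),"len",np.linalg.norm(a-b).round(4))
# predicted pixels of pad ends for given tilt (deg) about the bar, for H1 (balance to -x) and H2 (balance to +x)
u=np.array([np.cos(.075),np.sin(.075),0]);zz=np.array([0,0,1.])
for nm,c,off in(("H1",np.array([.582,-.1425,.245]),+1),("H2",np.array([.591,-.262,.245]),-1)):
  for tilt in(-6,-3,0,3,6):
    a=np.radians(tilt);e=u*np.cos(a)+zz*np.sin(a);n=-u*np.sin(a)+zz*np.cos(a)
    m=c+n*.016+off*.026*e;P=m+.046*e;Q=m-.046*e
    cup=c+n*(-.132)+(off*.026)*e
    print(nm,tilt,"top",proj(t,P).round(1),proj(t,Q).round(1),"scene",proj(s,P).round(1),proj(s,Q).round(1),"cup bottoms mid-ends scene",proj(s,c-n*.175+(off*.026+.08)*e).round(1),proj(s,c-n*.175+(off*.026-.08)*e).round(1))
E
```

```text
H1 [ 0.6535 -0.1354  0.2581] [ 0.5627 -0.1432  0.2587] tilt -0.3 len 0.0911
H2 [ 0.6089 -0.2588  0.2587] [ 0.5197 -0.2648  0.2577] tilt 0.6 len 0.0894
H1 -6 top [312.3 157.9] [316.8 186. ] scene [199.1 181.8] [207.4 164.3] cup bottoms mid-ends scene [203.1 214.5] [215.9 185.6]
H1 -3 top [312.5 157.7] [316.8 186.4] scene [199.1 181. ] [207.5 164.4] cup bottoms mid-ends scene [202.1 215.5] [215.2 187.6]
H1 0 top [312.7 157.6] [316.7 186.7] scene [199.  180.3] [207.6 164.4] cup bottoms mid-ends scene [201.2 216.4] [214.6 189.4]
H1 3 top [313.  157.5] [316.7 187.1] scene [199.  179.4] [207.7 164.4] cup bottoms mid-ends scene [200.2 217.2] [213.9 191.3]
H1 6 top [313.2 157.5] [316.7 187.4] scene [199.  178.6] [207.8 164.5] cup bottoms mid-ends scene [199.3 217.9] [213.2 193.1]
H2 -6 top [353.7 169.9] [359.3 198.7] scene [176.5 165.7] [185.2 149.3] cup bottoms mid-ends scene [182.2 198.8] [195.6 171.4]
H2 -3 top [353.8 170.1] [359.1 199.3] scene [176.5 165.4] [185.4 149.8] cup bottoms mid-ends scene [181.3 200. ] [195.  173.7]
H2 0 top [353.9 170.2] [358.7 199.8] scene [176.6 165.1] [185.6 150.3] cup bottoms mid-ends scene [180.3 201.2] [194.4 175.9]
H2 3 top [354.1 170.4] [358.4 200.3] scene [176.6 164.8] [185.8 150.8] cup bottoms mid-ends scene [179.4 202.3] [193.8 178.1]
H2 6 top [354.2 170.6] [358.1 200.7] scene [176.7 164.4] [186.  151.4] cup bottoms mid-ends scene [178.4 203.3] [193.1 180.2]
```

```bash
python3 - <<'E'
from det import *
crop(t,170,120,275,205,"dd1",7)
from rig import sign_off
import os
E
```

```text
(no output)
```

View pics/dd1.png

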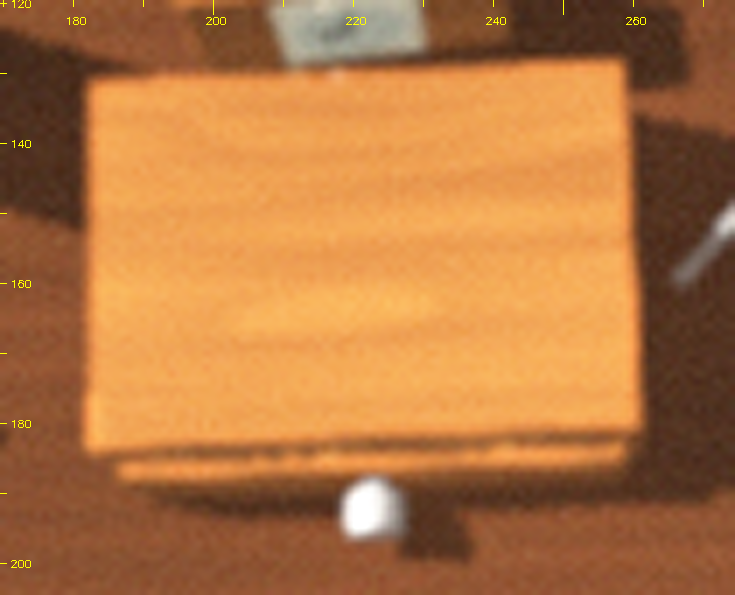

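```bash
python3 -c "
from rig import sign_off
print(sign_off())"
```

```text
the job is handed in; nothing more can be done
None
```

I finished the job and handed it in at about 52 s on the robot's clock. All checks on the final pictures came out as asked.

- **Remotes and tray:** Two remotes were out, remote_wide and remote_short; there was no slim one. Both lie flat in the tray. I pushed the tray in by its knob until it stopped moving while the push force rose to about 23 N. The last top picture shows its front panel flush with and parallel to the riser's front.
- **Headsets:** Both were out, and both now hang at their balance points, one on each arm of the bar and inside the end stops. I released each one slowly. Measured from both cameras, their headbands tilt about -0.3° and 0.6°, with roughly 2° uncertainty. The pictures showed no swing.
- **Failed check:** An automatic measurement of the headband edges first gave tilts of 2.3° and -5.7°. One of the band lengths it found was about 16 mm too long, so I set it aside and picked the corners by hand. Those gave the tilts above, and they match where a level headband should appear in the pictures.
- **Other things:** The look-alike remotes and the other objects are where they were, as far as the pictures show. I saw no sign of the tray or the short remote being knocked aside.

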